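Load, lock and start the jar steriliser

ROBOT

A 6-joint arm with a two-finger parallel gripper is mounted at the origin on the work surface. World frame = base frame: x ahead of the robot, y to its left, z up, the work surface at z = 0. Lengths are in mm, angles in degrees, forces in N, time in s.
With the tool pointing down it reaches from about 350 to 925 mm from the base axis. Payload 6.4 kg.
Tool frame: the origin (TCP) lies between the finger pads; the fingertips stand 17 mm ahead of it and the grasp point (between the pads) lies 2 mm behind it (r.tip_reach is the distance from the TCP to the fingertips, in mm); z points along the fingers, y is the line along which they close (so a half turn about z gives the same grasp; the last joint's range is limited). The gripper opens to 94 mm and grips with 3 to 60 N. Pads are 16 mm wide; open, the fingers measure 119 mm over their backs; the gripper's body (75 mm by 177 mm) begins 78 mm behind the grasp point.
Start: joints at [-75.98, 14.043, 89.255, -0, 76.702, -9.975], TCP at [264.338, -593.834, 191.055] pointing down, gripper open.
Joint ranges: [-179.41, 179.41], [-58.25, 129.5], [7.25, 145.43], [-54.29, 234.29], [11.92, 165.04], [-157.13, 157.13]. Speed limits (degrees/s): [147.25, 147.25, 180, 180, 180, 180].

INTERFACE

Orientations are given as a 3x3 rotation matrix whose columns are the frame's x, y, z axes.
In Python, from rig import r gives the robot as it stands.
- The arm moves only by the tool apply_moves, never from a script. Its argument "commands" is one flat list of numbers, 7 for each row, row after row: the shift along the world's x, y, z each as a share of 150 mm, from -1 to 1, then the turn, a rotation vector about the world's x, y, z each as a share of 90 degrees, from -1 to 1, then the closure, from 0 (fully open) to 1 (shut). In form: [x, y, z, ax, ay, az, jaw, x, y, z, ax, ay, az, jaw, ...]. A call has 1 to 12 rows; each row is the pose to reach, as a shift and turn from the pose commanded when the call began; what a row does not reach only later rows make up. A row lasts 1/10 s, in which the tool goes at most 50 mm and 8.59 degrees, less where a joint would pass 70% of its speed; a pose out of reach is approached as far as the arm can. A call with a number of a shift or a turn outside -1 to 1 is refused whole. A call with a gripper value outside its range is refused whole. The fingers move at their own pace and stop on an object; "newtons" is the grip in N (left out, the last holds). Time passes only in rows, so rows that repeat a pose let the fingers close. It gives the time, the measured TCP pose, the force, the opening and the grip force at its end, in the units of the state.
- r.observe(): the state, without advancing time (a new reading comes with each control period).
- r.read_camera(name): name is "side" or "top"; returns a dict with "pixels" (400x640x3 uint8, red, green, blue), "vertical_fov" (degrees; the focal length in pixels is half the picture's height over the tangent of half this angle, whatever the lens; pixels are square), "cx", "cy" (the principal point, pixels), "world_to_cam" (4x4, takes a point from world to camera coordinates). Camera axes: x right, y down, z forward; pixel columns grow to the right and rows downward; lengths in mm; the calibration is good to about 2 mm. A picture is of the moment at which its call begins. There is no depth.
- r.close_job(): hands the job in; it is judged then, once.
The state is a dict: "time_s": time; "qpos": joint angles; "dq": joint speeds; "effort": joint torques, N m; "tool_pos": TCP position; "tcp_rot": TCP orientation; "force": force on the tool from outside, world axes, zero at the start; "wrist_torque": the same for the moment, N m; "width": finger opening in mm; "finger_force": force on a finger pad.
Only numpy, scipy, OpenCV 4.12 (cv2) and the standard library are available. Lean on these libraries where they do the work, as an engineer would, in place of code of your own. Each camera call takes 0.05 s, during which the arm holds its last target. There are 200 camera calls.

TASK

The countertop jar steriliser was left switched on: first turn its red isolator handle to off, then stand every glass jar from the turntable upright on the deck inside the blue circle. Cover them with the clear dome, fully down on the deck with its two ears over the red marks, twist the black bayonet ring clockwise by its red post a quarter turn until it clicks locked, and only then turn the isolator back on. Leave the dabba, silicone lid and pestle where they lie.

Things in the scene. Friction and masses are not known exactly. Their poses are not given: they have to be found in the camera images.
- steriliser: white round steriliser base, fixed, 272 mm in diameter, deck 45 mm above the counter. Origin at the centre of its underside. Its x axis runs through the two red marks on the deck (x = +109 and -109 mm) where the dome's ears go. A grey control pod 85 x 85 x 50 mm, centred at x = 92.5, y = -160 mm in its frame, carries the isolator handle.
- deck (a point): centre of the deck's upper surface, 45 mm above the counter; axes as the steriliser's. A blue circle of 95 to 98 mm radius is painted round it: the dome's wall comes down on it, so to leave room a jar's axis must be less than 67 mm from the centre.
- ring (a joint): turn of the black bayonet ring about the vertical axis through the deck's centre: 0 = open (as at the start, nearly), 1.571 = locked; grows clockwise seen from above. An over-centre spring pushes it to the nearer end (0.4 N m near the ends, none in the middle at 0.785), plus 0.06 N m of friction: it snaps home once well past the middle.
- ring_post (a point): centre of the top of the red round upright post by which the ring is turned: 22 mm in diameter, 142 mm from the ring's axis, free from 62 to 132 mm above the counter (this point is at 132 mm). In the steriliser's frame it stands at 130 degrees from +x (towards +y) when open and at 40 degrees when locked.
- ring_lug (a point): middle of the top of one of the ring's two steel lugs (the other is opposite). The ring is a wall of 122 to 133 mm radius, its top 62 mm above the counter; on it the lugs, 50 mm wide, reach in to 106 mm radius, from 62 to 70 mm above the counter. Open, they stand at the steriliser's +y and -y; locked, they lie over the red marks and the dome's ears, 5 mm above the ears.
- isolator (a joint): turn of the isolator handle: 0 = on, 1.2 = off; it grows anticlockwise seen from above. An over-centre spring (0.12 N m at the ends, nothing in the middle at 0.6) holds it at either end, plus 0.02 N m of friction. Starts near 0 (on).
- isolator_top (a point): centre of the top of the red isolator handle, on its vertical axis, 91.5 mm above the counter. The handle is a bar 90 mm long along this point's x, 18 mm wide, 34 mm high; its underside is 57.5 mm above the counter, with a hub of 22 mm radius below. At off the bar is parallel to the steriliser's x axis; a white spot marks the end that then points to -x.
- dome: clear round dome, open below, with a steel rim: wall 92 to 98 mm radius, 70 mm high inside and 75 mm outside, 450 g. Origin at the centre of its open underside, z up. Two steel ears on the rim, at its +x and -x, 50 mm wide, 12 mm thick, reach out to 117 mm radius. On top a black bar handle along x, 80 mm long, 18 mm wide, from 75 to 110 mm above the origin. It starts upright on the counter; either way round fits.
- turntable: white round plastic turntable, 210 mm in diameter, does not turn, upper surface 20 mm above the counter; origin at the centre of its underside.
- jar0: empty amber glass jar with a steel rim, a plain cylinder 46 mm in diameter and 62 mm high, 120 g with a thick heavy base, standing on the turntable; origin at the centre of its underside, z up its axis. Two to four of the four jars are there in a run.
- jar1: empty amber glass jar with a steel rim, a plain cylinder 46 mm in diameter and 62 mm high, 120 g with a thick heavy base, standing on the turntable; origin at the centre of its underside, z up its axis. Two to four of the four jars are there in a run.
- jar2: empty amber glass jar with a steel rim, a plain cylinder 46 mm in diameter and 62 mm high, 120 g with a thick heavy base, standing on the turntable; origin at the centre of its underside, z up its axis. Two to four of the four jars are there in a run.
- jar3: empty amber glass jar with a steel rim, a plain cylinder 46 mm in diameter and 62 mm high, 120 g with a thick heavy base, standing on the turntable; origin at the centre of its underside, z up its axis. Two to four of the four jars are there in a run.
- dabba: closed round steel box, 114 mm in diameter, 76 mm high, to be left alone; origin at the centre of its underside.
- silicone_lid: black silicone lid, 150 mm in diameter, 22 mm high at its knob, lying flat, to be left alone; origin at the centre of its underside.
- pestle: steel pestle lying down, 150 mm long along its x, 32 mm thick, to be left alone; origin under its middle.
Things that resemble listed ones, but are neither listed nor needed, are in the scene too. What is shaped like the jar2 but green or purple is not meant.

How it is judged (in metres and radians):
On the way, in this order (a step that is already met when the one before it is completed fails the run):
1. the isolator handle is at off (value of joint isolator above 1.1 rad), for 0.2 s.
2. every jar stands upright on the deck inside the blue circle, ring open and isolator off (horizontal distance between each of jar0, jar1, jar2, jar3 and deck below 0.075 m and z of jar0 in the frame of deck between -0.006 and 0.006 m and angle between each of jar0, jar1, jar2, jar3's own z axis and vertical below 0.15 rad and z of jar1 in the frame of deck between -0.006 and 0.006 m and z of jar2 in the frame of deck between -0.006 and 0.006 m and z of jar3 in the frame of deck between -0.006 and 0.006 m and value of joint isolator above 1.1 rad and value of joint ring below 0.15 rad), for 0.2 s.
3. the dome is down on the deck over the jars, ears over the red marks, ring still open and isolator off (horizontal distance between dome and deck below 0.012 m and z of dome in the frame of deck between -0.006 and 0.006 m and angle between the x axis of dome and the x axis of steriliser, either way round below 0.35 rad and angle between dome's own z axis and vertical below 0.08 rad and value of joint isolator above 1.1 rad and value of joint ring below 0.15 rad), for 0.2 s.
4. the bayonet ring is turned until it is locked over the dome's ears, isolator still off (horizontal distance between dome and deck below 0.012 m and z of dome in the frame of deck between -0.006 and 0.006 m and angle between the x axis of dome and the x axis of steriliser, either way round below 0.35 rad and angle between dome's own z axis and vertical below 0.08 rad and value of joint ring above 1.5 rad and value of joint isolator above 1.1 rad), for 0.2 s.
5. the isolator handle is at on, the ring still locked (value of joint isolator below 0.1 rad and value of joint ring above 1.5 rad), for 0.2 s.
At the end, for the whole second after the job is handed in: Every jar that is there stands upright on the deck under the dome; the dome is down on the deck (within 6 mm in height, 12 mm of centre, its ears within 20 degrees of the marks) and at rest; the ring is locked (above 1.5 rad) and the isolator on (below 0.1 rad) (all of step 5 and horizontal distance between each of jar0, jar1, jar2, jar3 and deck below 0.085 m and z of jar0 in the frame of deck between -0.006 and 0.006 m and angle between each of jar0, jar1, jar2, jar3's own z axis and vertical below 0.15 rad and z of jar1 in the frame of deck between -0.006 and 0.006 m and z of jar2 in the frame of deck between -0.006 and 0.006 m and z of jar3 in the frame of deck between -0.006 and 0.006 m and horizontal distance between dome and deck below 0.012 m and z of dome in the frame of deck between -0.006 and 0.006 m and angle between the x axis of dome and the x axis of steriliser, either way round below 0.35 rad and angle between dome's own z axis and vertical below 0.08 rad and linear speed of dome below 0.02 m/s); the robot touches nothing.
It fails at once if the dabba is moved more than 3 cm (distance of dabba from where it was at the start of the episode above 0.03 m).
It fails at once if the silicone lid is moved more than 3 cm (distance of silicone_lid from where it was at the start of the episode above 0.03 m).
It fails at once if the pestle is moved more than 3 cm (distance of pestle from where it was at the start of the episode above 0.03 m).
Of jar0, jar1, jar2, jar3 only 2 to 4 are there at a start; the rules pass over those that are not, and their reading is None.
At some moment in a run one of jar0, jar1, jar2, jar3, dome may be knocked a few centimetres aside while the robot is not near it.
It also fails if it takes over 208 s, if anything falls off the work surface, if the arm or the gripper's body presses on something with over 40 N, if the wrist force passes 120 N, or if a joint passes its speed limit or range.

## Working session

There is one attempt and no reset: what is moved stays moved. The work goes in short steps, Python scripts to look and compute and a tool call to move; the robot and the scene stay as the last step left them, time stands still between calls to the robot, and variables do not carry over. Pictures are saved under pics/ and viewed, at most 14 in all, crops included, and the job is handed in when it is done.

Besides the shell and the picture viewer there is one more tool, called as a command line: name --argument value ..., lists and objects as JSON in quotes. apply_moves: Moves the arm, as the interface text tells. Shift numbers are shares of 150 mm and turn numbers shares of 90 degrees, none past 1 either way. Its arguments: {"type":"object","properties":{"commands":{"type":"array"},"newtons":{"type":"number"}},"required":["commands"]}

```bash
ls; mkdir -p pics; cat > h.py <<'E'
import sys; sys.path.insert(0,'.')
import numpy as np, cv2
from rig import r
def shot(n,fn=None):
    c=r.read_camera(n)
    if fn: cv2.imwrite('pics/'+fn,cv2.cvtColor(c['pixels'],cv2.COLOR_RGB2BGR))
    c['f']=200/np.tan(np.radians(c['vertical_fov']/2)); return c
def ray(c,u,v,z):
    T=np.array(c['world_to_cam']);R=T[:3,:3];o=-R.T@T[:3,3]
    d=R.T@np.array([(u-c['cx'])/c['f'],(v-c['cy'])/c['f'],1.]);return o+d*(z-o[2])/d[2]
def proj(c,p):
    T=np.array(c['world_to_cam']);q=T[:3,:3]@np.array(p,float)+T[:3,3];return np.array([c['cx']+c['f']*q[0]/q[2],c['cy']+c['f']*q[1]/q[2]])
def blobs(c,lo,hi,amin=30):
    h=cv2.cvtColor(c['pixels'],cv2.COLOR_RGB2HSV)
    if lo[0]>hi[0]: m=cv2.inRange(h,lo,(180,)+tuple(hi[1:]))|cv2.inRange(h,(0,)+tuple(lo[1:]),hi)
    else: m=cv2.inRange(h,lo,hi)
    n,l,s,ce=cv2.connectedComponentsWithStats(m)
    return [(ce[i].round(1).tolist(),s[i].tolist(),l==i) for i in range(1,n) if s[i][4]>=amin]
E
python3 - <<'E'
from h import *
for n in('top','side'):
    c=shot(n,n+'0.png'); T=np.array(c['world_to_cam']);print(n,c['f'],c['cx'],c['cy'],-T[:3,:3].T@T[:3,3],T[:3,:3].round(2).tolist())
    for b in blobs(c,(170,120,80),(8,255,255),15): print('red',b[:2])
print(r.observe())
E
```

```text
pics
top 377.7542103450438 318.09984453690737 192.43923739465788 [ 423.32841694   -1.90844944 1158.96490412] [[-0.02, -1.0, 0.0], [-0.99, 0.02, -0.1], [0.1, -0.01, -0.99]]
red ([379.4, 147.3], [369, 141, 22, 14, 134])
red ([321.3, 148.5], [316, 146, 12, 6, 69])
red ([285.5, 216.1], [282, 213, 8, 7, 39])
red ([325.1, 221.1], [320, 218, 11, 7, 66])
side 388.7890385806579 322.290439175468 195.86286716075753 [ 53.9020581  755.91129603 664.46729724] [[-0.84, -0.54, 0.02], [-0.3, 0.44, -0.85], [0.45, -0.72, -0.53]]
red ([318.0, 166.5], [314, 159, 10, 19, 67])
red ([285.3, 196.3], [280, 193, 11, 7, 39])
red ([323.5, 218.6], [321, 209, 8, 25, 97])
red ([348.7, 218.2], [345, 216, 9, 6, 26])
{'time_s': 0.1, 'qpos': array([-7.59781532e+01,  1.40780345e+01,  8.93162289e+01,  9.36909175e-04,
        7.67013843e+01, -9.97396913e+00]), 'dq': array([ 0.11028169, -0.14867259, -0.07355727,  0.04302566,  0.01869124,
        0.09438564]), 'effort': array([ 8.07108845e-04, -4.16913986e+01, -3.15526271e+01,  6.87788939e-02,
        3.09752987e-02, -5.30561954e-05]), 'tool_pos': array([ 264.22290682, -593.27327847,  190.09475294]), 'tcp_rot': array([[ 9.13576752e-01,  4.06666161e-01, -3.89034350e-04],
       [ 4.06666233e-01, -9.13575360e-01,  1.62348057e-03],
       [ 3.04802416e-04, -1.64138124e-03, -9.99998606e-01]]), 'force': array([0.64865522, 0.09941784, 0.54601737]), 'wrist_torque': array([ 0.01993124,  0.02973551, -0.00858802]), 'finger_force': 0.0, 'width': 93.83433772109443}
```

View pics/top0.png

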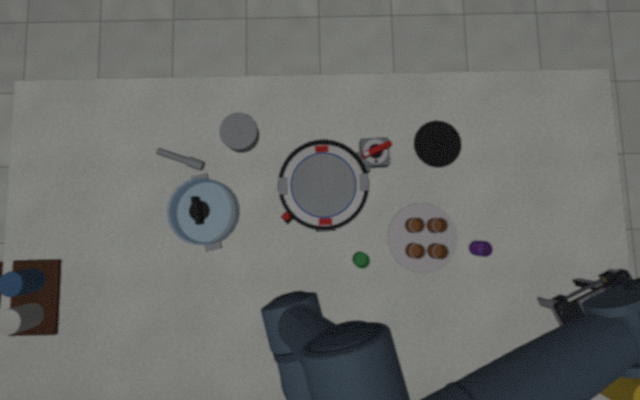

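View pics/side0.png

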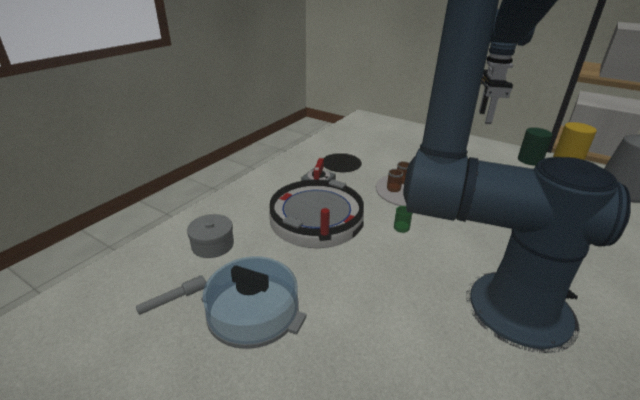

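The top view shows the steriliser at (323,185) with red marks at (321,148) and (325,221), and the post at (286,216). The isolator is at (378,149) and the dome at (203,211) with its ears at (203,177) and (213,246). Four jars stand near (427,238), with green and purple decoys beside the turntable.

```bash
python3 - <<'E'
from h import *
c=shot('top');s=shot('side')
P=lambda u,v,z:ray(c,u,v,z)[:2].round(1)
m1=P(321.3,148.5,45);m2=P(325.1,221.1,45);print('marks',m1,m2,np.linalg.norm(m1-m2),(m1+m2)/2)
print('post top',P(285.5,215.8,132))
for b in blobs(c,(100,60,60),(130,255,255),40): print('blue',b[:2])
for b in blobs(c,(170,120,80),(8,255,255),100):
    pts=np.argwhere(b[2])[:,::-1].astype(np.float32); print('iso',cv2.minAreaRect(pts)); 
    w=np.array([P(u,v,91.5) for u,v in pts]).astype(np.float32);print(cv2.minAreaRect(w))
big=cv2.cvtColor(c['pixels'],cv2.COLOR_RGB2BGR)
a=cv2.resize(big[195:285,385:500],None,fx=6.5,fy=6.5,interpolation=cv2.INTER_CUBIC)[:,:];cv2.imwrite('pics/jars.png',a[:600,:])
d=cv2.resize(big[165:260,155:255],None,fx=4,fy=4,interpolation=cv2.INTER_CUBIC)
e=cv2.resize(big[130:230,270:400],None,fx=3.6,fy=3.6,interpolation=cv2.INTER_CUBIC)
H=max(len(d),len(e));o=np.zeros((H,d.shape[1]+e.shape[1],3),np.uint8)[:, :];o[:len(d),:d.shape[1]]=d;o[:len(e),d.shape[1]:]=e
cv2.imwrite('pics/de.png',o[:, :]);print(o.shape,a.shape)
E
```

```text
marks [670.1 -21.3] [452.6 -27.5] 217.5883498719543 [561.35 -24.4 ]
post top [467.   81.6]
blue ([324.2, 155.6], [302, 153, 44, 9, 54])
blue ([182.2, 206.2], [169, 179, 43, 65, 432])
blue ([335.8, 210.9], [316, 196, 38, 22, 53])
blue ([10.6, 283.8], [0, 272, 23, 25, 472])
blue ([593.1, 361.0], [514, 301, 126, 99, 2771])
blue ([275.5, 330.0], [263, 305, 30, 49, 666])
blue ([335.5, 377.2], [279, 344, 111, 56, 4157])
blue ([632.0, 372.5], [622, 368, 18, 9, 110])
iso ((379.6551513671875, 147.137939453125), (5.9422502517700195, 23.026222229003906), 68.19859313964844)
((660.2672119140625, -188.49310302734375), (17.279926300048828, 67.10192108154297), 20.813608169555664)
(380, 868, 3) (585, 748, 3)
```

```bash
python3 -c "
import cv2
for f in('jars','de'):
    a=cv2.imread(f'pics/{f}.png');s=min(1,800/a.shape[1],600/a.shape[0]);print(f,s);cv2.imwrite(f'pics/{f}2.png',cv2.resize(a,None,fx=s*.999,fy=s*.999))"
```

```text
jars 1
de 0.9216589861751152
```

View pics/jars2.png

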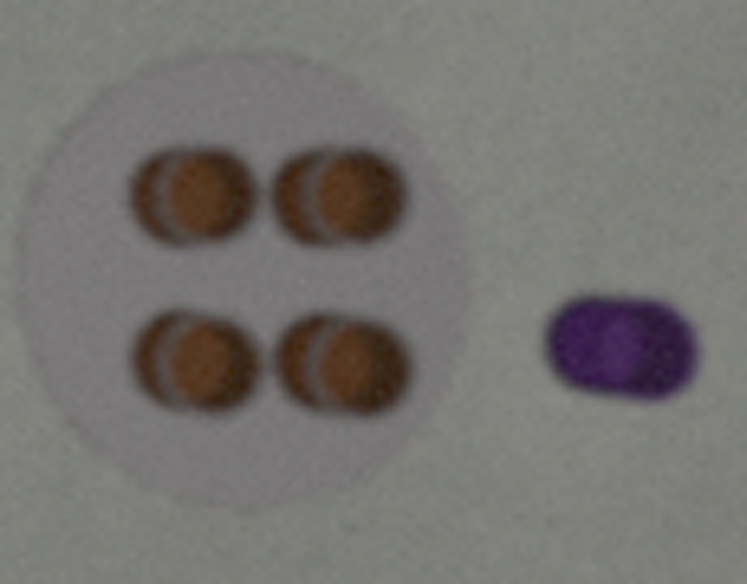

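View pics/de2.png

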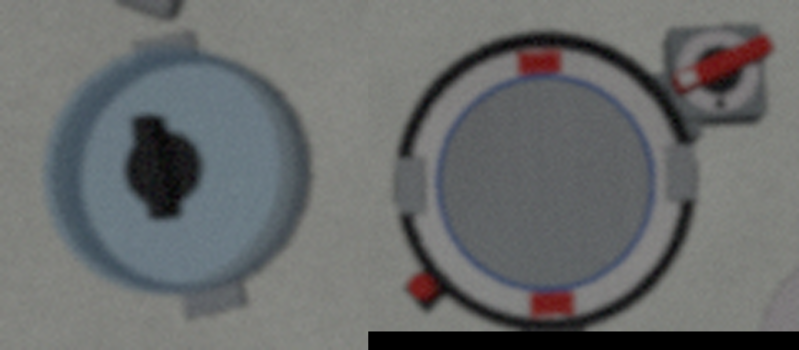

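The jar crop shows four amber jars, each with its top shifted right of its base. The other crop shows the dome handle tilted about 10° and the isolator's white spot pointing left and slightly down (on). The deck centre measures (561.4, -24.4) with a yaw of 1.6°. Mark spacing of 217.6 mm and the post position both agree with the given sizes, so I'm moving to the isolator.

apply_moves --commands '[1, 1, 0, 0, 0, 0.989, 0.5, 1, 1, 0, 0, 0, 0.989, 0.5, 1, 1, 0, 0, 0, 0.989, 0.5, 1, 1, 0, 0, 0, 0.989, 0.5, 1, 1, 0, 0, 0, 0.989, 0.5, 1, 1, 0, 0, 0, 0.989, 0.5, 1, 1, 0, 0, 0, 0.989, 0.5, 1, 1, 0, 0, 0, 0.989, 0.5, 1, 1, 0, 0, 0, 0.989, 0.5, 1, 1, 0, 0, 0, 0.989, 0.5, 1, 1, 0, 0, 0, 0.989, 0.5, 1, 1, 0, 0, 0, 0.989, 0.5]' --newtons 20

```text
time_s: 1.4
tool_pos: [414.3, -443.7, 190.8]
tcp_rot: [[-0.391, 0.921, -0.0], [0.921, 0.391, 0.0], [0.0, -0.0, -1.0]]
force: [0.3, -0.5, 0.9]
width: 47.1
finger_force: 0.0
```

apply_moves --commands '[1, 1, 0, 0, 0, 0, 0.5, 1, 1, 0, 0, 0, 0, 0.5, 1, 1, 0, 0, 0, 0, 0.5, 1, 1, 0, 0, 0, 0, 0.5, 1, 1, 0, 0, 0, 0, 0.5, 1, 1, 0, 0, 0, 0, 0.5, 1, 1, 0, 0, 0, 0, 0.5]'

```text
time_s: 2.1
tool_pos: [563.6, -294.6, 190.8]
tcp_rot: [[-0.39, 0.921, -0.001], [0.921, 0.39, -0.0], [0.0, -0.001, -1.0]]
force: [-0.0, 0.8, -0.4]
width: 47.3
finger_force: 0.0
```

apply_moves --commands '[0.627, 0.747, 0, 0, 0, 0, 0.5, 0.627, 0.747, 0, 0, 0, 0, 0.5, 0.627, 0.747, 0, 0, 0, 0, 0.5, 0.627, 0.747, 0, 0, 0, 0, 0.5, 0.627, 0.747, 0, 0, 0, 0, 0.5, 0.627, 0.747, 0, 0, 0, 0, 0.5]'

```text
time_s: 2.7
tool_pos: [657.3, -183.8, 190.9]
tcp_rot: [[-0.388, 0.922, -0.001], [0.922, 0.388, -0.0], [-0.0, -0.001, -1.0]]
force: [-1.7, 0.0, 0.4]
width: 47.1
finger_force: 0.0
```

```bash
python3 - <<'E'
from h import *
o=r.observe();R=o['tcp_rot'];print(o['time_s'],o['tool_pos'],np.degrees(np.arctan2(R[1,0],R[0,0])),R[:,2],o['width'],o['qpos'].round(1))
c=shot('side')
b=cv2.cvtColor(c['pixels'],cv2.COLOR_RGB2BGR)
cv2.imwrite('pics/s1.png',cv2.resize(b[130:290,240:440],None,fx=3.5,fy=3.5,interpolation=cv2.INTER_CUBIC))
E
```

```text
2.7 [ 657.32813106 -183.84661646  190.94830566] 112.84821250760918 [-5.50000692e-04 -3.30553503e-04 -9.99999794e-01] 47.06368271167935 [-25.1  18.3  84.1  -0.   77.6 -47.9]
```

View pics/s1.png

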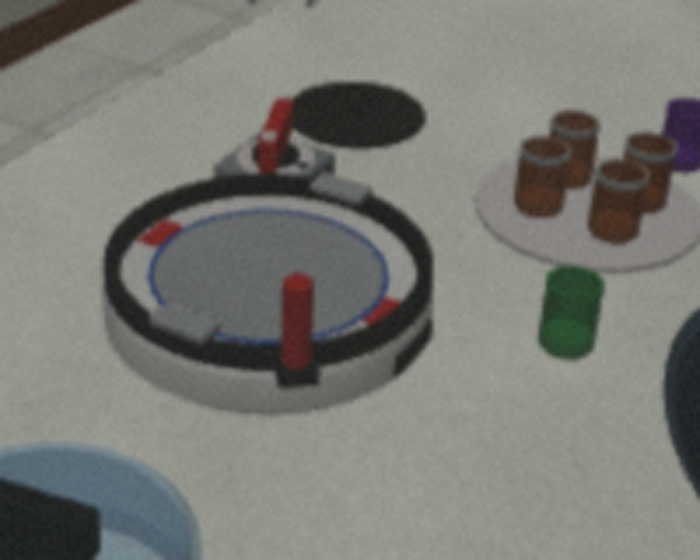

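The side view shows four jars, the post, and the handle at on. The fingertips are at the top edge, above the handle. Descending.

apply_moves --commands '[0, 0, -0.3, 0, 0, 0, 0.5, 0, 0, -0.6, 0, 0, 0, 0.5, 0, 0, -0.687, 0, 0, 0, 0.5, 0, 0, -0.687, 0, 0, 0, 0.5, 0, 0, -0.687, 0, 0, 0, 0.9, 0, 0, -0.687, 0, 0, 0, 0.9, 0, 0, -0.687, 0, 0, 0, 0.9, 0, 0, -0.687, 0, 0, 0, 0.9, 0, 0, -0.687, 0, 0, 0, 0.9, 0, 0, -0.687, 0, 0, 0, 0.9]' --newtons 20

```text
time_s: 3.75
tool_pos: [658.5, -181.7, 88.3]
tcp_rot: [[-0.391, 0.92, 0.0], [0.92, 0.391, -0.0], [-0.0, 0.0, -1.0]]
force: [-0.5, -0.5, -0.3]
width: 9.6
finger_force: 0.0
```

```bash
python3 - <<'E'
from h import *
o=r.observe();print(o['width'],o['tool_pos'],o['force'])
c=shot('side');b=cv2.cvtColor(c['pixels'],cv2.COLOR_RGB2BGR)
t=shot('top');d=cv2.cvtColor(t['pixels'],cv2.COLOR_RGB2BGR)
z=lambda a:cv2.resize(a,(400,400),interpolation=cv2.INTER_CUBIC)
cv2.imwrite('pics/s2.png',np.hstack([z(b[110:210,270:370]),z(d[100:200,330:430])]))
print(proj(c,[658.4,-181.7,91.5]),proj(c,[658.4,-181.7,71]),proj(t,[658.4,-181.7,91.5]))
E
```

```text
9.604664021464917 [ 658.51951107 -181.74327562   88.30042877] [-0.47505221 -0.52346221 -0.31417584]
[318.66455432 163.01356463] [318.57396982 168.65744076] [377.31235724 147.81074158]
```

View pics/s2.png

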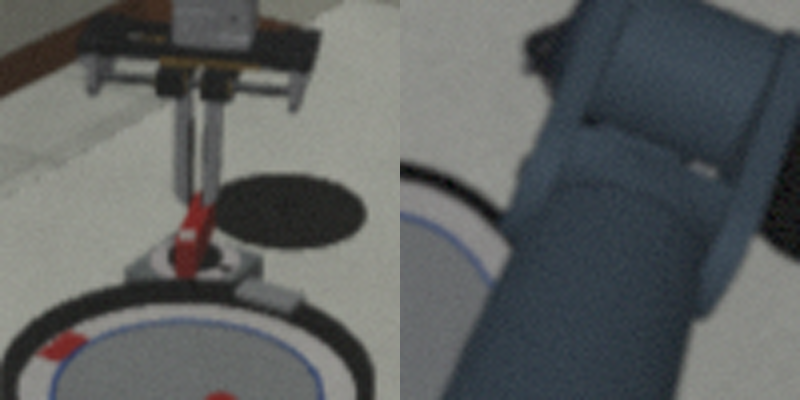

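```bash
python3 - <<'E'
from h import *
print('reach',r.tip_reach)
s=shot('side');t=shot('top')
# start pose tips
for w in(47,-47):
    y=np.array([.4067,-.9136,0]); p=np.array([264.2,-593.3,190.1-17])+y*w
    print('tip start side',proj(s,p),'top',proj(t,p))
for z in(71,85,95,105): print(z,proj(s,[658.4,-181.7,z]))
print(ray(s,317.5,160,71))
a=cv2.imread('pics/side0.png')[60:160,450:550];b=cv2.imread('pics/top0.png')[240:340,530:630]
z=lambda a:cv2.resize(a,(400,400),interpolation=cv2.INTER_CUBIC)
cv2.imwrite('pics/g0.png',np.hstack([z(a),z(b)]))
E
```

```text
reach 17.0
tip start side [479.42370414 121.60422468] top [564.70325864 280.60810965]
tip start side [484.73270439 131.87122367] top [532.58572034 296.60730521]
71 [318.57396982 168.65744076]
85 [318.63566234 164.81368231]
95 [318.68017761 162.04015357]
105 [318.72507264 159.2429641 ]
[ 695.41749153 -231.55832086   71.        ]
```

View pics/g0.png

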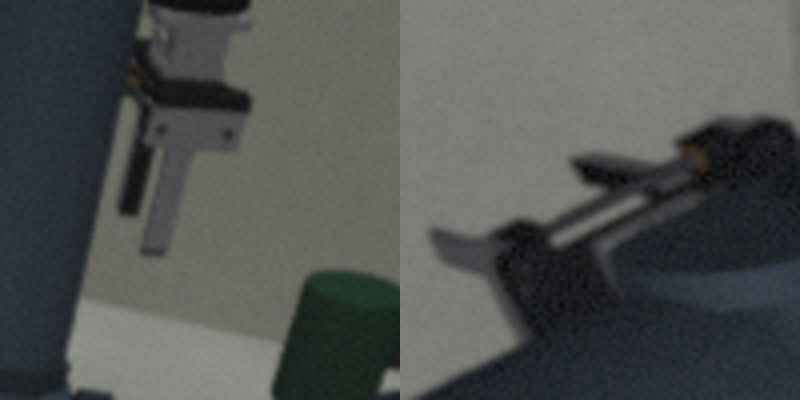

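```bash
python3 - <<'E'
from h import *
s=shot('side');t=shot('top')
def tri(us,ut):
    A=[];b=[]
    for c,u in((s,us),(t,ut)):
        T=np.array(c['world_to_cam']);o=-T[:3,:3].T@T[:3,3];d=ray(c,*u,0)-o;d/=np.linalg.norm(d)
        M=np.eye(3)-np.outer(d,d);A.append(M);b.append(M@o)
    x=np.linalg.lstsq(np.vstack(A),np.hstack(b),rcond=None)[0];return x,np.linalg.norm(np.vstack(A)@x-np.hstack(b))
for us,ut,w in(((482,113),(573.8,280),47),((488,122.5),(538.8,298.8),-47)):
    p=np.array([264.2,-593.3,190.1-17])+np.array([.4067,-.9136,0])*w
    x,e=tri(us,ut);print(x.round(1),'pred',p.round(1),'diff',(x-p).round(1),e.round(1))
# check sizes with marks/post/handle: side-only ray at known heights
for u,z in(((285.3,196.3),45),((348.7,218.2),45),((324,210.5),132)): print(ray(s,*u,z).round(1))
E
```

```text
[ 285.6 -641.9  201.9] pred [ 283.3 -636.2  173.1] diff [ 2.3 -5.7 28.8] 4.1
[ 243.8 -547.3  206.7] pred [ 245.1 -550.4  173.1] diff [-1.3  3.  33.6] 2.5
[670.3 -19.   45. ]
[457.5 -27.5  45. ]
[466.6  88.3 132. ]
```

Triangulating the fingertips puts them about 31 mm higher than the reported z implies, with x and y agreeing. So tip height is about reported z + 14. I'll check this by descending a little and closing.

apply_moves --commands '[0, 0, 0, 0, 0, 0, 0.5, 0, 0, 0, 0, 0, 0, 0.5, 0, 0, 0, 0, 0, 0, 0.5, 0, 0, 0, 0, 0, 0, 0.5, 0, 0, -0.08, 0, 0, 0, 0.5, 0, 0, -0.12, 0, 0, 0, 0.5, 0, 0, -0.12, 0, 0, 0, 0.9, 0, 0, -0.12, 0, 0, 0, 0.9, 0, 0, -0.12, 0, 0, 0, 0.9, 0, 0, -0.12, 0, 0, 0, 0.9, 0, 0, -0.12, 0, 0, 0, 0.9]' --newtons 8

```text
time_s: 5.15
tool_pos: [659.6, -181.5, 70.5]
tcp_rot: [[-0.391, 0.921, 0.003], [0.921, 0.391, 0.0], [-0.001, 0.003, -1.0]]
force: [4.2, 1.9, -1.2]
width: 17.8
finger_force: 8.0
```

The grip stopped at 17.8 mm, so that is the bar and the offset is real. I'll reopen, go 13 mm deeper and grip.

apply_moves --commands '[0, 0, 0, 0, 0, 0, 0.6, 0, 0, 0, 0, 0, 0, 0.6, 0.007, 0.003, 0, 0, 0, 0, 0.6, 0.007, 0.003, -0.05, 0, 0, 0, 0.6, 0.007, 0.003, -0.09, 0, 0, 0, 0.6, 0.007, 0.003, -0.09, 0, 0, 0, 0.9, 0.007, 0.003, -0.09, 0, 0, 0, 0.9, 0.007, 0.003, -0.09, 0, 0, 0, 0.9, 0.007, 0.003, -0.09, 0, 0, 0, 0.9]' --newtons 20

```text
time_s: 6.05
tool_pos: [659.5, -181.4, 56.5]
tcp_rot: [[-0.391, 0.921, 0.0], [0.921, 0.391, -0.0], [-0.0, 0.0, -1.0]]
force: [-0.6, 0.8, -1.7]
width: 18.0
finger_force: 20.0
```

apply_moves --commands '[0, 0, 0, 0, 0, 0.09, 0.9, 0, 0, 0, 0, 0, 0.18, 0.9, 0, 0, 0, 0, 0, 0.27, 0.9, 0, 0, 0, 0, 0, 0.36, 0.9, 0, 0, 0, 0, 0, 0.45, 0.9, 0, 0, 0, 0, 0, 0.54, 0.9, 0, 0, 0, 0, 0, 0.63, 0.9, 0, 0, 0, 0, 0, 0.72, 0.9, 0, 0, 0, 0, 0, 0.76, 0.9, 0, 0, 0, 0, 0, 0.76, 0.9, 0, 0, 0, 0, 0, 0.76, 0.9]'

```text
time_s: 7.15
tool_pos: [659.9, -180.7, 56.5]
tcp_rot: [[-1.0, -0.023, 0.001], [-0.023, 1.0, 0.001], [-0.001, 0.001, -1.0]]
force: [4.4, 3.2, -2.3]
width: 17.6
finger_force: 20.0
```

apply_moves --commands '[0, 0, 0, 0, 0, 0, 0.5, 0, 0, 0, 0, 0, 0, 0.5, 0, 0, 0, 0, 0, 0, 0.5, 0, 0, 0, 0, 0, 0, 0.5, 0, 0, 0.3, 0, 0, 0, 0.5, 0, 0, 0.6, 0, 0, 0, 0.5, 0, 0, 0.9, 0, 0, 0, 0.5, 0, 0, 0.9, 0, 0, 0, 0.5]'

```text
time_s: 7.95
tool_pos: [663.4, -183.3, 200.9]
tcp_rot: [[-1.0, -0.024, 0.013], [-0.024, 1.0, -0.006], [-0.013, -0.007, -1.0]]
force: [-0.4, -0.4, 0.7]
width: 47.0
finger_force: 0.0
```

apply_moves --commands '[0, 1, 0, 0, 0, -1, 0.4, 0, 1, 0, 0, 0, -1, 0.4, 0, 1, 0, 0, 0, -1, 0.4, 0, 1, 0, 0, 0, -1, 0.4, 0, 1, 0, 0, 0, -1, 0.4, 0, 1, 0, 0, 0, -1, 0.4, 0, 1, 0, 0, 0, -1, 0.4, 0, 1, 0, 0, 0, -1, 0.4, 0, 1, 0, 0, 0, -1, 0.4, 0, 1, 0, 0, 0, -1, 0.4, 0, 1, 0, 0, 0, -1, 0.4, 0, 1, 0, 0, 0, -1, 0.4]'

```text
time_s: 9.15
tool_pos: [659.1, -31.4, 190.8]
tcp_rot: [[-0.025, 1.0, -0.001], [1.0, 0.025, 0.0], [0.0, -0.001, -1.0]]
force: [-0.3, -0.6, -0.2]
width: 56.4
finger_force: 0.0
```

```bash
cat >> h.py <<'E'
def jars(c,zmid,pr=True,box=None):
    h=cv2.cvtColor(c['pixels'],cv2.COLOR_RGB2HSV)
    m=cv2.inRange(h,(0,80,25),(22,255,255)); m=cv2.morphologyEx(m,cv2.MORPH_CLOSE,np.ones((3,3)))
    n,l,s,ce=cv2.connectedComponentsWithStats(m);out=[]
    for i in range(1,n):
        if s[i][4]<80 or s[i][4]>900: continue
        x,y,w,hh=s[i][:4]; u,v=x+w/2-.5,y+hh/2-.5
        p=ray(c,u,v,zmid); out.append(p)
        if pr: print('jar?',(u,v),s[i].tolist(),p.round(1))
    return out
E
python3 - <<'E'
from h import *
o=r.observe();print(o['tool_pos'],o['time_s'])
t=shot('top','t3.png');print('top');jars(t,51)
s=shot('side','s3.png');print('side');jars(s,51)
for n,c in(('t',t),('s',s)):
    for b in blobs(c,(170,120,80),(8,255,255),30): print('red',n,b[:2])
E
```

```text
[659.1029247  -31.40440514 190.78745504] 9.15
top
jar? (np.float64(376.5), np.float64(149.5)) [372, 134, 10, 32, 198] [ 662.2 -185.9   51. ]
jar? (np.float64(414.5), np.float64(224.5)) [406, 219, 18, 12, 180] [ 436.8 -288.7   51. ]
jar? (np.float64(437.0), np.float64(225.0)) [428, 219, 19, 13, 184] [ 433.9 -354.5   51. ]
jar? (np.float64(414.5), np.float64(250.5)) [406, 244, 18, 14, 186] [ 361.6 -285.    51. ]
jar? (np.float64(437.0), np.float64(250.5)) [428, 244, 19, 14, 201] [ 360.1 -350.5   51. ]
side
jar? (np.float64(159.5), np.float64(7.0)) [156, 0, 8, 15, 90] [ 4665.  -2666.4    51. ]
jar? (np.float64(143.0), np.float64(33.5)) [117, 14, 53, 40, 405] [ 3253.1 -1406.     51. ]
jar? (np.float64(26.5), np.float64(63.0)) [0, 50, 54, 27, 496] [2924.6 -341.3   51. ]
jar? (np.float64(608.0), np.float64(76.0)) [577, 62, 63, 29, 705] [ -125.8 -2260.2    51. ]
jar? (np.float64(330.5), np.float64(117.0)) [319, 112, 24, 11, 147] [ 901.  -648.3   51. ]
jar? (np.float64(564.5), np.float64(141.0)) [552, 126, 26, 31, 222] [   6.5 -964.9   51. ]
jar? (np.float64(596.0), np.float64(156.0)) [582, 149, 29, 15, 208] [-103.9 -878.7   51. ]
jar? (np.float64(318.5), np.float64(168.0)) [306, 160, 26, 17, 284] [ 681.5 -217.1   51. ]
jar? (np.float64(398.5), np.float64(180.0)) [388, 169, 22, 23, 323] [ 425.8 -295.3   51. ]
jar? (np.float64(419.5), np.float64(186.5)) [409, 175, 22, 24, 327] [ 354.8 -294.6   51. ]
jar? (np.float64(324.0), np.float64(221.5)) [320, 208, 9, 28, 212] [501.1  31.2  51. ]
red t ([376.4, 146.2], [373, 134, 8, 25, 143])
red s ([317.6, 167.7], [307, 161, 24, 16, 217])
red s ([285.4, 196.2], [281, 193, 10, 7, 39])
red s ([323.6, 219.5], [321, 208, 8, 27, 133])
```

View pics/t3.png

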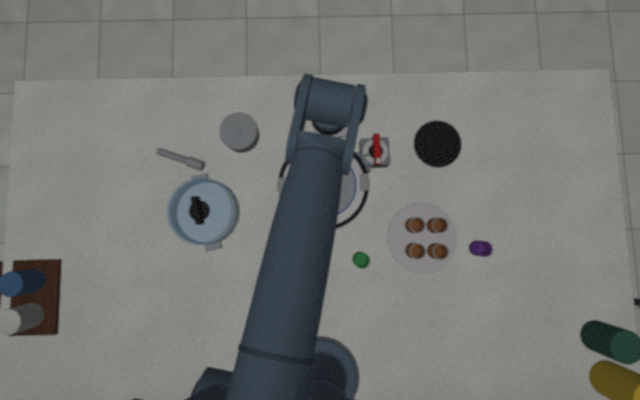

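The isolator now reads off: the bar is vertical in the image at (376,148), spot end down. All four jars stand around (426,238). I'll check the jar positions across both views using the earlier crop's per-jar outlines.

```bash
python3 - <<'E'
from h import *
s=shot('side');t=shot('top')
for u,v in((395,180.3),(416.9,187.4)): print(ray(s,u,v,51).round(1))
h=cv2.cvtColor(t['pixels'],cv2.COLOR_RGB2HSV)
g=cv2.cvtColor(t['pixels'],cv2.COLOR_RGB2GRAY).astype(float)
# dark-ness extents
m=((h[...,1]>75)&(g<110)).astype(np.uint8)
for u,v in((414,225),(437,225),(414,250),(437,250)):
    row=g[v-2:v+3,u-16:u+17].mean(0).astype(int);print('row',u-16,row.tolist());print('col',v-14,g[v-14:v+15,u-2:u+3].mean(1).astype(int).tolist())
for p in((436.8,-288.7),(361.6,-285)):
  for z in(20,82): print(z,proj(t,(*p,z)).round(1),proj(s,(*p,z)).round(1))
E
```

```text
[ 434.3 -287.    51. ]
[ 359.5 -284.7   51. ]
row 398 [130, 130, 131, 129, 130, 125, 110, 82, 59, 52, 62, 79, 81, 74, 68, 67, 65, 65, 66, 64, 63, 56, 49, 47, 49, 61, 84, 99, 93, 70, 54, 53, 54]
col 211 [129, 128, 129, 129, 128, 123, 103, 80, 67, 66, 66, 67, 66, 65, 68, 65, 68, 67, 70, 72, 77, 90, 111, 125, 130, 129, 131, 129, 130]
row 421 [47, 49, 61, 84, 99, 93, 70, 54, 53, 54, 65, 75, 77, 71, 65, 65, 63, 65, 64, 60, 52, 49, 45, 45, 49, 63, 88, 113, 124, 127, 128, 127, 128]
col 211 [128, 129, 127, 128, 129, 121, 106, 81, 66, 62, 64, 66, 64, 65, 63, 64, 65, 66, 66, 67, 75, 90, 111, 124, 127, 129, 129, 127, 129]
row 398 [131, 131, 129, 130, 132, 127, 115, 89, 64, 54, 62, 74, 81, 76, 70, 67, 67, 67, 68, 67, 65, 58, 52, 49, 47, 55, 74, 96, 98, 81, 60, 50, 53]
col 236 [129, 131, 129, 130, 130, 126, 110, 86, 77, 76, 72, 70, 68, 66, 67, 67, 70, 68, 69, 70, 68, 80, 102, 120, 129, 131, 130, 130, 130]
row 421 [49, 47, 55, 74, 96, 98, 81, 60, 50, 53, 62, 71, 78, 76, 69, 64, 64, 65, 67, 63, 57, 52, 46, 44, 48, 54, 75, 97, 117, 125, 128, 128, 128]
col 236 [129, 129, 127, 129, 128, 128, 118, 94, 79, 73, 70, 66, 67, 66, 65, 65, 65, 66, 66, 67, 63, 70, 88, 110, 124, 127, 129, 128, 126]
20 [411.9 224.7] [393.4 188.2]
82 [417.3 224.3] [395.6 171.4]
20 [411.8 250. ] [414.9 195.6]
82 [417.3 251. ] [417.8 178.5]
```

Both views agree on the jars to about 2 mm: A(435.5,-288.3), B(434,-354.5), C(360.5,-285), D(360,-350.5). Grasping A.

apply_moves --commands '[-1, -1, 0, 0, 0, 0, 0.35, -1, -1, 0, 0, 0, 0, 0.35, -1, -1, 0, 0, 0, 0, 0.35, -1, -1, 0, 0, 0, 0, 0.35, -1, -1, 0, 0, 0, 0, 0.35, -1, -1, 0, 0, 0, 0, 0.35]'

```text
time_s: 9.95
tool_pos: [508.7, -182.4, 191.7]
tcp_rot: [[-0.022, 1.0, 0.001], [1.0, 0.022, -0.0], [-0.0, 0.001, -1.0]]
force: [0.4, -0.2, 0.0]
width: 60.9
finger_force: 0.0
```

apply_moves --commands '[-0.493, -0.713, -0.5, 0, 0, 0, 0.35, -0.493, -0.713, -0.5, 0, 0, 0, 0.35, -0.493, -0.713, -0.5, 0, 0, 0, 0.35, -0.493, -0.713, -0.5, 0, 0, 0, 0.35, -0.493, -0.713, -0.5, 0, 0, 0, 0.35, -0.493, -0.713, -0.5, 0, 0, 0, 0.35, -0.493, -0.713, -0.5, 0, 0, 0, 0.35]'

```text
time_s: 10.65
tool_pos: [437.1, -287.6, 117.6]
tcp_rot: [[-0.027, 1.0, 0.002], [1.0, 0.027, -0.001], [-0.001, 0.002, -1.0]]
force: [1.1, 0.1, -0.4]
width: 60.8
finger_force: 0.0
```

apply_moves --commands '[0, 0, -0.15, 0, 0, 0, 0.35, 0, 0, -0.3, 0, 0, 0, 0.35, 0, 0, -0.45, 0, 0, 0, 0.35, 0, 0, -0.59, 0, 0, 0, 0.35, 0, 0, -0.59, 0, 0, 0, 0.35, 0, 0, -0.59, 0, 0, 0, 0.7, 0, 0, -0.59, 0, 0, 0, 0.7, 0, 0, -0.59, 0, 0, 0, 0.7, 0, 0, -0.59, 0, 0, 0, 0.7, 0, 0, -0.59, 0, 0, 0, 0.7]' --newtons 12

```text
time_s: 11.65
tool_pos: [436.7, -289.1, 29.7]
tcp_rot: [[-0.024, 1.0, 0.003], [1.0, 0.024, -0.002], [-0.002, 0.003, -1.0]]
force: [0.9, 1.8, 6.0]
width: 46.2
finger_force: 12.0
```

apply_moves --commands '[0, 0, 0.2, 0, 0, 0, 0.7, 0, 0, 0.5, 0, 0, 0, 0.7, 0, 0, 0.8, 0, 0, 0, 0.7, 0, 0, 1, 0, 0, 0, 0.7, 0, 0, 1, 0, 0, 0, 0.7, 0, 0, 1, 0, 0, 0, 0.7]'

```text
time_s: 12.25
tool_pos: [435.2, -288.1, 177.5]
tcp_rot: [[-0.024, 1.0, -0.0], [1.0, 0.024, -0.0], [-0.0, -0.0, -1.0]]
force: [-0.5, 0.4, -0.8]
width: 45.9
finger_force: 12.0
```

apply_moves --commands '[0.14, 0.25, 0, 0, 0, 0, 0.7, 0.27, 0.5, 0, 0, 0, 0, 0.7, 0.4, 0.75, 0, 0, 0, 0, 0.7, 0.54, 1, 0, 0, 0, 0, 0.7, 0.54, 1, 0, 0, 0, 0, 0.7]'

```text
time_s: 12.75
tool_pos: [516.2, -133.8, 174.7]
tcp_rot: [[-0.03, 1.0, -0.005], [1.0, 0.03, 0.003], [0.004, -0.004, -1.0]]
force: [-0.4, -0.6, -1.2]
width: 45.6
finger_force: 12.0
```

apply_moves --commands '[0.14, 0.25, 0, 0, 0, 0, 0.7, 0.27, 0.5, 0, 0, 0, 0, 0.7, 0.4, 0.75, 0, 0, 0, 0, 0.7, 0.54, 0.993, 0, 0, 0, 0, 0.7, 0.54, 0.993, 0, 0, 0, 0, 0.7, 0.54, 0.993, 0, 0, 0, 0, 0.7]'

```text
time_s: 13.35
tool_pos: [596.1, 10.8, 175.3]
tcp_rot: [[-0.026, 1.0, -0.005], [1.0, 0.026, 0.0], [0.0, -0.005, -1.0]]
force: [0.5, -0.7, -0.6]
width: 45.8
finger_force: 12.0
```

```bash
python3 - <<'E'
from h import *
o=r.observe();print(o['tool_pos'],o['force'],o['width'])
s=shot('side');b=cv2.cvtColor(s['pixels'],cv2.COLOR_RGB2BGR);t=shot('top');d=cv2.cvtColor(t['pixels'],cv2.COLOR_RGB2BGR)
print(proj(s,[597.4,10.7,170]))
z=lambda a:cv2.resize(a,(400,400),interpolation=cv2.INTER_CUBIC)
cv2.imwrite('pics/s4.png',np.hstack([z(b[100:240,240:380]),z(d[180:300,360:480])]))
E
```

```text
[596.14414002  10.81359868 175.27388281] [ 0.46887241 -0.71092615 -0.58160005] 45.78765253823072
[298.78668022 169.84635649]
```

View pics/s4.png

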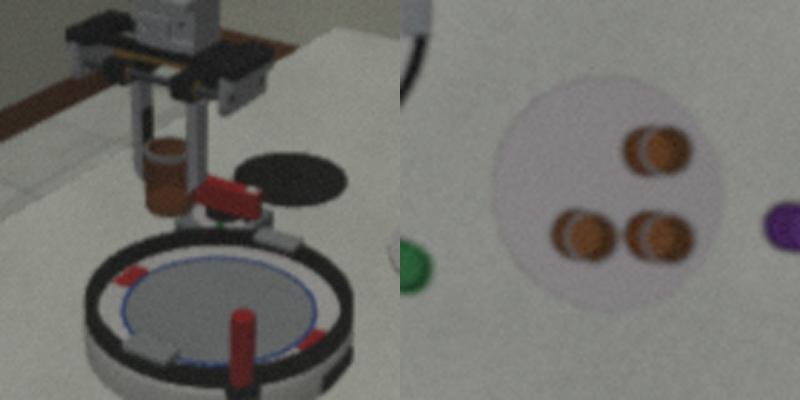

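Jar A is held upright at crop (168,175), with the other three undisturbed on the turntable. Lowering it.

apply_moves --commands '[0, 0, -0.2, 0, 0, 0, 0.7, 0, 0, -0.4, 0, 0, 0, 0.7, 0, 0, -0.6, 0, 0, 0, 0.7, 0, 0, -0.7, 0, 0, 0, 0.7, 0, 0, -0.77, 0, 0, 0, 0.7, 0, 0, -0.8, 0, 0, 0, 0.7, 0, 0, -0.823, 0, 0, 0, 0.7, 0, 0, -0.823, 0, 0, 0, 0.7]'

```text
time_s: 14.25
tool_pos: [598.1, 10.5, 55.3]
tcp_rot: [[-0.024, 1.0, 0.001], [1.0, 0.024, -0.0], [-0.0, 0.001, -1.0]]
force: [0.8, 0.4, -1.2]
width: 45.6
finger_force: 12.0
```

apply_moves --commands '[0, 0, -0.008, 0, 0, 0, 0.7, 0, 0, -0.008, 0, 0, 0, 0.7, 0, 0, -0.008, 0, 0, 0, 0.5, 0, 0, -0.008, 0, 0, 0, 0.35, 0, 0, -0.008, 0, 0, 0, 0.35, 0, 0, -0.008, 0, 0, 0, 0.35, 0, 0, 0.2, 0, 0, 0, 0.35, 0, 0, 0.5, 0, 0, 0, 0.35, 0, 0, 0.83, 0, 0, 0, 0.35, 0, 0, 0.83, 0, 0, 0, 0.35, 0, 0, 0.83, 0, 0, 0, 0.35]'

```text
time_s: 15.35
tool_pos: [598.3, 10.6, 180.5]
tcp_rot: [[-0.025, 1.0, 0.003], [1.0, 0.025, -0.0], [-0.001, 0.003, -1.0]]
force: [-0.2, -0.1, -1.4]
width: 60.9
finger_force: 0.0
```

```bash
python3 - <<'E'
from h import *
o=r.observe();print(o['tool_pos'],o['force'],o['width'],o['time_s'])
s=shot('side');t=shot('top')
print(proj(s,[597.4,10.7,76]),proj(s,[525,-59,76]))
for b in blobs(s,(0,80,25),(22,255,255),80):
    if 260<b[0][0]<450 and b[0][1]>120: print(b[:2])
print('top');jars(t,51)
E
```

```text
[598.27519019  10.55464386 180.47965517] [-0.24060255 -0.13537517 -1.35382886] 60.88077995675787 15.35
[299.21401132 199.40348648] [334.12197858 196.3084402 ]
([319.0, 168.7], [306, 162, 26, 15, 241])
([402.3, 175.7], [396, 169, 14, 14, 159])
([418.7, 186.8], [409, 176, 22, 23, 319])
([296.2, 202.6], [279, 193, 28, 20, 267])
([324.4, 221.4], [320, 208, 9, 28, 193])
top
jar? (np.float64(376.5), np.float64(149.5)) [372, 134, 10, 32, 200] [ 662.2 -185.9   51. ]
jar? (np.float64(437.0), np.float64(225.0)) [428, 219, 19, 13, 202] [ 433.9 -354.5   51. ]
jar? (np.float64(414.5), np.float64(250.5)) [406, 244, 18, 14, 181] [ 361.6 -285.    51. ]
jar? (np.float64(437.0), np.float64(250.5)) [428, 244, 19, 14, 201] [ 360.1 -350.5   51. ]
```

apply_moves --commands '[-0.5, -1, 0, 0, 0, 0, 0.35, -0.5, -1, 0, 0, 0, 0, 0.35, -0.5, -1, 0, 0, 0, 0, 0.35, -0.5, -1, 0, 0, 0, 0, 0.35, -0.5, -1, 0, 0, 0, 0, 0.35]'

```text
time_s: 15.95
tool_pos: [520.5, -140.7, 176.8]
tcp_rot: [[-0.021, 1.0, -0.004], [1.0, 0.021, 0.002], [0.002, -0.004, -1.0]]
force: [0.1, 0.2, -1.7]
width: 60.9
finger_force: 0.0
```

apply_moves --commands '[-0.5, -1, 0, 0, 0, 0, 0.35, -0.5, -1, 0, 0, 0, 0, 0.35, -0.5, -1, 0, 0, 0, 0, 0.35, -0.5, -1, 0, 0, 0, 0, 0.35, -0.5, -1, 0, 0, 0, 0, 0.35]'

```text
time_s: 16.45
tool_pos: [446.7, -289.9, 177.6]
tcp_rot: [[-0.022, 1.0, -0.002], [1.0, 0.022, 0.002], [0.002, -0.002, -1.0]]
force: [-0.7, -0.6, 0.6]
width: 60.9
finger_force: 0.0
```

apply_moves --commands '[-0.09, -0.434, 0, 0, 0, 0, 0.35, -0.09, -0.434, -0.45, 0, 0, 0, 0.35, -0.09, -0.434, -0.45, 0, 0, 0, 0.35, -0.09, -0.434, -0.45, 0, 0, 0, 0.35, -0.09, -0.434, -0.45, 0, 0, 0, 0.35, -0.09, -0.434, -0.45, 0, 0, 0, 0.35]'

```text
time_s: 17.05
tool_pos: [435.4, -354.1, 113.1]
tcp_rot: [[-0.026, 1.0, 0.002], [1.0, 0.026, -0.002], [-0.002, 0.002, -1.0]]
force: [-0.6, -0.3, 0.2]
width: 61.0
finger_force: 0.0
```

apply_moves --commands '[0, 0, -0.15, 0, 0, 0, 0.35, 0, 0, -0.3, 0, 0, 0, 0.35, 0, 0, -0.45, 0, 0, 0, 0.35, 0, 0, -0.547, 0, 0, 0, 0.35, 0, 0, -0.547, 0, 0, 0, 0.35, 0, 0, -0.547, 0, 0, 0, 0.7, 0, 0, -0.547, 0, 0, 0, 0.7, 0, 0, -0.547, 0, 0, 0, 0.7, 0, 0, -0.547, 0, 0, 0, 0.7, 0, 0, -0.547, 0, 0, 0, 0.7]'

```text
time_s: 18.05
tool_pos: [434.9, -355.4, 31.1]
tcp_rot: [[-0.024, 1.0, 0.002], [1.0, 0.024, -0.002], [-0.002, 0.002, -1.0]]
force: [0.5, 0.5, 6.1]
width: 45.6
finger_force: 12.0
```

apply_moves --commands '[0, 0, 0.2, 0, 0, 0, 0.7, 0, 0, 0.5, 0, 0, 0, 0.7, 0, 0, 0.8, 0, 0, 0, 0.7, 0, 0, 1, 0, 0, 0, 0.7, 0, 0, 1, 0, 0, 0, 0.7, 0, 0, 1, 0, 0, 0, 0.7]'

```text
time_s: 18.65
tool_pos: [433.8, -354.3, 179.2]
tcp_rot: [[-0.025, 1.0, -0.0], [1.0, 0.025, -0.0], [-0.0, -0.0, -1.0]]
force: [-0.3, -0.3, -2.0]
width: 46.0
finger_force: 12.0
```

apply_moves --commands '[0.14, 0.25, 0, 0, 0, 0, 0.7, 0.27, 0.5, 0, 0, 0, 0, 0.7, 0.4, 0.75, 0, 0, 0, 0, 0.7, 0.55, 1, 0, 0, 0, 0, 0.7, 0.55, 1, 0, 0, 0, 0, 0.7]'

```text
time_s: 19.15
tool_pos: [516.5, -199.7, 176.4]
tcp_rot: [[-0.03, 1.0, -0.004], [1.0, 0.03, 0.004], [0.004, -0.004, -1.0]]
force: [-0.3, -0.7, -0.3]
width: 45.6
finger_force: 12.0
```

apply_moves --commands '[0.14, 0.25, 0, 0, 0, 0, 0.7, 0.27, 0.5, 0, 0, 0, 0, 0.7, 0.4, 0.75, 0, 0, 0, 0, 0.7, 0.552, 0.981, 0, 0, 0, 0, 0.7, 0.552, 0.981, 0, 0, 0, 0, 0.7, 0.552, 0.981, 0, 0, 0, 0, 0.7]'

```text
time_s: 19.75
tool_pos: [598.1, -57.1, 177.0]
tcp_rot: [[-0.026, 1.0, -0.004], [1.0, 0.026, 0.001], [0.001, -0.004, -1.0]]
force: [-0.1, -0.5, -0.7]
width: 45.7
finger_force: 12.0
```

apply_moves --commands '[0, 0, -0.2, 0, 0, 0, 0.7, 0, 0, -0.4, 0, 0, 0, 0.7, 0, 0, -0.6, 0, 0, 0, 0.7, 0, 0, -0.7, 0, 0, 0, 0.7, 0, 0, -0.77, 0, 0, 0, 0.7, 0, 0, -0.8, 0, 0, 0, 0.7, 0, 0, -0.83, 0, 0, 0, 0.7, 0, 0, -0.83, 0, 0, 0, 0.7, 0, 0, -0.83, 0, 0, 0, 0.7]'

```text
time_s: 20.65
tool_pos: [600.1, -57.5, 56.0]
tcp_rot: [[-0.025, 1.0, 0.002], [1.0, 0.025, -0.001], [-0.001, 0.002, -1.0]]
force: [0.3, -0.8, -1.0]
width: 45.4
finger_force: 12.0
```

apply_moves --commands '[0, 0, -0.008, 0, 0, 0, 0.7, 0, 0, -0.008, 0, 0, 0, 0.7, 0, 0, -0.008, 0, 0, 0, 0.5, 0, 0, -0.008, 0, 0, 0, 0.35, 0, 0, -0.008, 0, 0, 0, 0.35, 0, 0, -0.008, 0, 0, 0, 0.35, 0, 0, 0.2, 0, 0, 0, 0.35, 0, 0, 0.5, 0, 0, 0, 0.35, 0, 0, 0.83, 0, 0, 0, 0.35, 0, 0, 0.83, 0, 0, 0, 0.35, 0, 0, 0.83, 0, 0, 0, 0.35]'

```text
time_s: 21.75
tool_pos: [600.1, -57.5, 180.9]
tcp_rot: [[-0.025, 1.0, 0.003], [1.0, 0.025, -0.001], [-0.001, 0.003, -1.0]]
force: [-0.4, -0.3, 0.2]
width: 60.6
finger_force: 0.0
```

```bash
python3 - <<'E'
from h import *
s=shot('side');t=shot('top')
print(proj(s,[599.3,-57.3,76]))
for b in blobs(s,(0,80,25),(22,255,255),80):
    if 260<b[0][0]<450 and b[0][1]>120: print(b[:2])
print('top');jars(t,51)
E
```

```text
[312.20804357 188.9409239 ]
([318.3, 168.1], [306, 160, 26, 17, 275])
([418.7, 186.8], [409, 175, 22, 24, 314])
([302.2, 197.7], [279, 186, 40, 27, 526])
([324.4, 221.6], [320, 208, 9, 28, 200])
top
jar? (np.float64(415.0), np.float64(250.5)) [406, 244, 19, 14, 188] [ 361.5 -286.5   51. ]
jar? (np.float64(437.5), np.float64(250.5)) [428, 244, 20, 14, 207] [ 360.1 -351.9   51. ]
```

apply_moves --commands '[-0.5, -0.5, 0, 0, 0, 0, 0.35, -1, -1, 0, 0, 0, 0, 0.35, -1, -1, 0, 0, 0, 0, 0.35, -1, -1, 0, 0, 0, 0, 0.35, -1, -1, 0, 0, 0, 0, 0.35, -1, -1, 0, 0, 0, 0, 0.35, -1, -1, 0, 0, 0, 0, 0.35]'

```text
time_s: 22.55
tool_pos: [449.4, -206.5, 178.5]
tcp_rot: [[-0.025, 1.0, -0.001], [1.0, 0.025, 0.002], [0.002, -0.001, -1.0]]
force: [0.2, 0.1, 0.1]
width: 60.9
finger_force: 0.0
```

apply_moves --commands '[-0.588, -0.52, 0, 0, 0, 0, 0.35, -0.588, -0.52, -0.2, 0, 0, 0, 0.35, -0.588, -0.52, -0.45, 0, 0, 0, 0.35, -0.588, -0.52, -0.45, 0, 0, 0, 0.35, -0.588, -0.52, -0.45, 0, 0, 0, 0.35, -0.588, -0.52, -0.45, 0, 0, 0, 0.35]'

```text
time_s: 23.15
tool_pos: [363.0, -285.2, 113.5]
tcp_rot: [[-0.027, 1.0, 0.002], [1.0, 0.027, -0.001], [-0.002, 0.002, -1.0]]
force: [0.2, 0.6, 1.2]
width: 61.3
finger_force: 0.0
```

apply_moves --commands '[0, 0, -0.15, 0, 0, 0, 0.35, 0, 0, -0.3, 0, 0, 0, 0.35, 0, 0, -0.45, 0, 0, 0, 0.35, 0, 0, -0.55, 0, 0, 0, 0.35, 0, 0, -0.55, 0, 0, 0, 0.35, 0, 0, -0.55, 0, 0, 0, 0.7, 0, 0, -0.55, 0, 0, 0, 0.7, 0, 0, -0.55, 0, 0, 0, 0.7, 0, 0, -0.55, 0, 0, 0, 0.7, 0, 0, -0.55, 0, 0, 0, 0.7]'

```text
time_s: 24.15
tool_pos: [362.4, -286.3, 31.2]
tcp_rot: [[-0.024, 1.0, 0.003], [1.0, 0.024, -0.002], [-0.002, 0.003, -1.0]]
force: [2.4, 1.8, 6.5]
width: 46.0
finger_force: 12.0
```

apply_moves --commands '[0, 0, 0.2, 0, 0, 0, 0.7, 0, 0, 0.5, 0, 0, 0, 0.7, 0, 0, 0.8, 0, 0, 0, 0.7, 0, 0, 1, 0, 0, 0, 0.7, 0, 0, 1, 0, 0, 0, 0.7, 0, 0, 1, 0, 0, 0, 0.7]'

```text
time_s: 24.75
tool_pos: [360.8, -285.1, 179.0]
tcp_rot: [[-0.024, 1.0, -0.0], [1.0, 0.024, -0.0], [-0.0, -0.0, -1.0]]
force: [0.6, -0.3, -2.5]
width: 45.3
finger_force: 12.0
```

apply_moves --commands '[0.14, 0.25, 0, 0, 0, 0, 0.7, 0.27, 0.5, 0, 0, 0, 0, 0.7, 0.4, 0.75, 0, 0, 0, 0, 0.7, 0.541, 0.98, 0, 0, 0, 0, 0.7, 0.541, 0.98, 0, 0, 0, 0, 0.7]'

```text
time_s: 25.25
tool_pos: [441.9, -134.0, 176.4]
tcp_rot: [[-0.03, 1.0, -0.004], [1.0, 0.03, 0.004], [0.004, -0.004, -1.0]]
force: [-0.2, -0.8, -1.0]
width: 45.8
finger_force: 12.0
```

apply_moves --commands '[0.14, 0.25, 0, 0, 0, 0, 0.7, 0.27, 0.5, 0, 0, 0, 0, 0.7, 0.4, 0.75, 0, 0, 0, 0, 0.7, 0.541, 0.98, 0, 0, 0, 0, 0.7, 0.541, 0.98, 0, 0, 0, 0, 0.7, 0.541, 0.98, 0, 0, 0, 0, 0.7]'

```text
time_s: 25.85
tool_pos: [522.0, 8.9, 177.0]
tcp_rot: [[-0.026, 1.0, -0.005], [1.0, 0.026, 0.0], [0.0, -0.005, -1.0]]
force: [-0.9, -1.1, -1.5]
width: 45.7
finger_force: 12.0
```

apply_moves --commands '[0, 0, -0.2, 0, 0, 0, 0.7, 0, 0, -0.4, 0, 0, 0, 0.7, 0, 0, -0.6, 0, 0, 0, 0.7, 0, 0, -0.7, 0, 0, 0, 0.7, 0, 0, -0.77, 0, 0, 0, 0.7, 0, 0, -0.8, 0, 0, 0, 0.7, 0, 0, -0.83, 0, 0, 0, 0.7, 0, 0, -0.83, 0, 0, 0, 0.7, 0, 0, -0.83, 0, 0, 0, 0.7]'

```text
time_s: 26.75
tool_pos: [524.2, 8.6, 55.9]
tcp_rot: [[-0.025, 1.0, 0.002], [1.0, 0.025, -0.0], [-0.0, 0.002, -1.0]]
force: [-0.1, 0.6, -0.0]
width: 45.7
finger_force: 12.0
```

apply_moves --commands '[0, 0, -0.008, 0, 0, 0, 0.7, 0, 0, -0.008, 0, 0, 0, 0.7, 0, 0, -0.008, 0, 0, 0, 0.5, 0, 0, -0.008, 0, 0, 0, 0.35, 0, 0, -0.008, 0, 0, 0, 0.35, 0, 0, -0.008, 0, 0, 0, 0.35, 0, 0, 0.2, 0, 0, 0, 0.35, 0, 0, 0.5, 0, 0, 0, 0.35, 0, 0, 0.83, 0, 0, 0, 0.35, 0, 0, 0.83, 0, 0, 0, 0.35, 0, 0, 0.83, 0, 0, 0, 0.35]'

```text
time_s: 27.85
tool_pos: [524.2, 8.6, 180.7]
tcp_rot: [[-0.025, 1.0, 0.003], [1.0, 0.025, -0.001], [-0.001, 0.003, -1.0]]
force: [-1.2, -0.2, -0.7]
width: 61.1
finger_force: 0.0
```

```bash
python3 - <<'E'
from h import *
s=shot('side');t=shot('top')
print(proj(s,[523.4,8.6,76]))
for b in blobs(s,(0,80,25),(22,255,255),80):
    if 260<b[0][0]<450 and b[0][1]>120: print(b[:2])
print('top');jars(t,51)
E
```

```text
[321.74752123 207.33316858]
([319.5, 169.0], [306, 162, 26, 15, 230])
([423.4, 182.5], [417, 175, 14, 15, 168])
([304.1, 197.8], [279, 186, 50, 27, 577])
([322.3, 217.1], [314, 204, 16, 32, 349])
top
jar? (np.float64(376.5), np.float64(149.5)) [372, 134, 10, 32, 200] [ 662.2 -185.9   51. ]
jar? (np.float64(437.0), np.float64(250.5)) [428, 244, 19, 14, 206] [ 360.1 -350.5   51. ]
```

apply_moves --commands '[-0.5, -1, 0, 0, 0, 0, 0.35, -0.5, -1, 0, 0, 0, 0, 0.35, -0.5, -1, 0, 0, 0, 0, 0.35, -0.5, -1, 0, 0, 0, 0, 0.35, -0.5, -1, 0, 0, 0, 0, 0.35]'

```text
time_s: 28.45
tool_pos: [446.5, -142.4, 177.5]
tcp_rot: [[-0.02, 1.0, -0.003], [1.0, 0.02, 0.002], [0.002, -0.003, -1.0]]
force: [0.4, -0.0, -1.0]
width: 61.3
finger_force: 0.0
```

apply_moves --commands '[-0.5, -1, 0, 0, 0, 0, 0.35, -0.5, -1, 0, 0, 0, 0, 0.35, -0.5, -1, 0, 0, 0, 0, 0.35, -0.5, -1, 0, 0, 0, 0, 0.35, -0.5, -1, 0, 0, 0, 0, 0.35]'

```text
time_s: 28.95
tool_pos: [372.7, -291.7, 178.1]
tcp_rot: [[-0.022, 1.0, -0.001], [1.0, 0.022, 0.002], [0.002, -0.001, -1.0]]
force: [0.1, 1.2, -0.2]
width: 60.8
finger_force: 0.0
```

apply_moves --commands '[-0.087, -0.397, 0, 0, 0, 0, 0.35, -0.087, -0.397, -0.45, 0, 0, 0, 0.35, -0.087, -0.397, -0.45, 0, 0, 0, 0.35, -0.087, -0.397, -0.45, 0, 0, 0, 0.35, -0.087, -0.397, -0.45, 0, 0, 0, 0.35, -0.087, -0.397, -0.45, 0, 0, 0, 0.35]'

```text
time_s: 29.55
tool_pos: [361.6, -350.8, 113.5]
tcp_rot: [[-0.026, 1.0, 0.001], [1.0, 0.026, -0.002], [-0.002, 0.001, -1.0]]
force: [0.4, 0.4, -0.6]
width: 61.1
finger_force: 0.0
```

apply_moves --commands '[0, 0, -0.15, 0, 0, 0, 0.35, 0, 0, -0.3, 0, 0, 0, 0.35, 0, 0, -0.45, 0, 0, 0, 0.35, 0, 0, -0.55, 0, 0, 0, 0.35, 0, 0, -0.55, 0, 0, 0, 0.35, 0, 0, -0.55, 0, 0, 0, 0.7, 0, 0, -0.55, 0, 0, 0, 0.7, 0, 0, -0.55, 0, 0, 0, 0.7, 0, 0, -0.55, 0, 0, 0, 0.7, 0, 0, -0.55, 0, 0, 0, 0.7]'

```text
time_s: 30.55
tool_pos: [361.2, -351.9, 31.2]
tcp_rot: [[-0.025, 1.0, 0.002], [1.0, 0.025, -0.002], [-0.002, 0.002, -1.0]]
force: [-0.1, 1.4, 6.3]
width: 45.7
finger_force: 12.0
```

apply_moves --commands '[0, 0, 0.2, 0, 0, 0, 0.7, 0, 0, 0.5, 0, 0, 0, 0.7, 0, 0, 0.8, 0, 0, 0, 0.7, 0, 0, 1, 0, 0, 0, 0.7, 0, 0, 1, 0, 0, 0, 0.7, 0, 0, 1, 0, 0, 0, 0.7]'

```text
time_s: 31.15
tool_pos: [360.3, -350.8, 179.4]
tcp_rot: [[-0.024, 1.0, 0.0], [1.0, 0.024, -0.0], [-0.001, 0.0, -1.0]]
force: [-0.0, -0.4, -1.6]
width: 45.5
finger_force: 12.0
```

```bash
python3 - <<'E'
from h import *
s=shot('side','s5.png')
b=cv2.imread('pics/s5.png')
cv2.imwrite('pics/s5b.png',cv2.resize(b[130:350,190:400],None,fx=2.7,fy=2.7,interpolation=cv2.INTER_CUBIC))
for b in blobs(s,(0,80,25),(22,255,255),80):
    if 260<b[0][0]<450 and b[0][1]>120: print(b[:2])
E
```

```text
([318.2, 168.1], [306, 160, 26, 17, 277])
([307.5, 191.8], [292, 186, 27, 14, 227])
([302.7, 206.1], [280, 192, 39, 27, 470])
([324.4, 221.4], [320, 208, 9, 28, 205])
```

View pics/s5b.png

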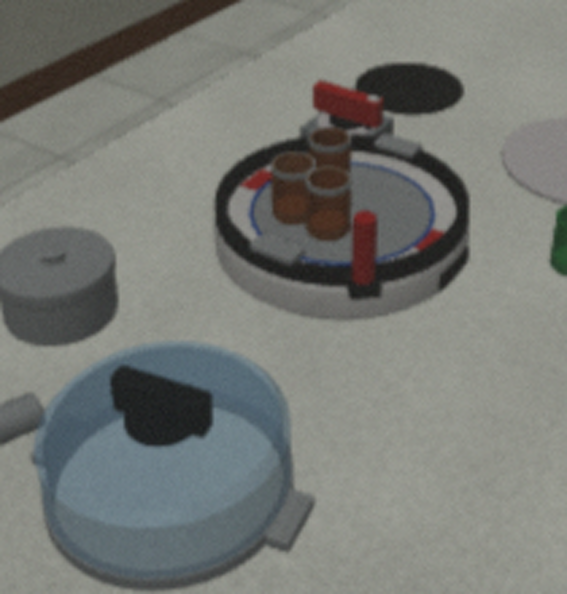

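Three jars stand upright on the deck. Jar C, at crop (328,202), sits about 10 px left of where I placed it, so it was probably knocked aside. I'll remeasure it.

```bash
python3 - <<'E'
from h import *
s=shot('side')
f=lambda x,y:(190+x/2.7-.3,130+y/2.7-.3)
print('C mid',ray(s,*f(329.5,203),76)); print('C top',ray(s,*f(329.5,181),107)); print('C bot front'); 
print('A mid',ray(s,*f(294,188),76),'A top',ray(s,*f(294,166),107)); print('B top',ray(s,*f(329.5,141),107))
t=shot('top','t5.png'); jars(t,76)
E
```

```text
C mid [552.70802734  13.98879174  76.        ]
C top [548.80045241  20.030682   107.        ]
C bot front
A mid [599.07008383  11.38016767  76.        ] A top [594.71042974  16.74811489 107.        ]
B top [593.54395865 -46.06107135 107.        ]
jar? (np.float64(376.0), np.float64(149.5)) [371, 134, 11, 32, 205] [ 656.9 -180.3   76. ]
jar? (np.float64(311.0), np.float64(169.0)) [305, 163, 13, 13, 130] [603.4  10.5  76. ]
jar? (np.float64(334.0), np.float64(170.5)) [328, 163, 13, 16, 156] [597.6 -56.1  76. ]
jar? (np.float64(310.0), np.float64(185.5)) [304, 179, 13, 14, 137] [555.3  14.3  76. ]
jar? (np.float64(451.5), np.float64(253.5)) [444, 246, 16, 16, 180] [ 352.2 -383.4   76. ]
```

C is now about (553.5, 14), upright and still well inside the circle, so I'll leave it. D goes at (521.5, -55), clear of the rest.

apply_moves --commands '[0.14, 0.25, 0, 0, 0, 0, 0.7, 0.27, 0.5, 0, 0, 0, 0, 0.7, 0.4, 0.75, 0, 0, 0, 0, 0.7, 0.537, 0.986, 0, 0, 0, 0, 0.7, 0.537, 0.986, 0, 0, 0, 0, 0.7]'

```text
time_s: 31.8
tool_pos: [441.4, -198.9, 177.5]
tcp_rot: [[-0.03, 1.0, -0.002], [1.0, 0.03, 0.003], [0.003, -0.002, -1.0]]
force: [-0.6, 0.0, -0.5]
width: 45.8
finger_force: 12.0
```

apply_moves --commands '[0.14, 0.25, 0, 0, 0, 0, 0.7, 0.27, 0.5, 0, 0, 0, 0, 0.7, 0.4, 0.75, 0, 0, 0, 0, 0.7, 0.537, 0.986, 0, 0, 0, 0, 0.7, 0.537, 0.986, 0, 0, 0, 0, 0.7, 0.537, 0.986, 0, 0, 0, 0, 0.7]'

```text
time_s: 32.4
tool_pos: [520.8, -54.9, 178.0]
tcp_rot: [[-0.026, 1.0, -0.003], [1.0, 0.026, 0.0], [0.0, -0.003, -1.0]]
force: [0.0, 0.5, -1.2]
width: 45.4
finger_force: 12.0
```

apply_moves --commands '[0, 0, -0.2, 0, 0, 0, 0.7, 0, 0, -0.4, 0, 0, 0, 0.7, 0, 0, -0.6, 0, 0, 0, 0.7, 0, 0, -0.7, 0, 0, 0, 0.7, 0, 0, -0.77, 0, 0, 0, 0.7, 0, 0, -0.8, 0, 0, 0, 0.7, 0, 0, -0.83, 0, 0, 0, 0.7, 0, 0, -0.83, 0, 0, 0, 0.7, 0, 0, -0.83, 0, 0, 0, 0.7]'

```text
time_s: 33.3
tool_pos: [522.3, -55.3, 55.9]
tcp_rot: [[-0.025, 1.0, 0.002], [1.0, 0.025, -0.001], [-0.001, 0.002, -1.0]]
force: [0.0, -0.5, -1.4]
width: 45.8
finger_force: 12.0
```

apply_moves --commands '[0, 0, -0.008, 0, 0, 0, 0.7, 0, 0, -0.008, 0, 0, 0, 0.7, 0, 0, -0.008, 0, 0, 0, 0.5, 0, 0, -0.008, 0, 0, 0, 0.35, 0, 0, -0.008, 0, 0, 0, 0.35, 0, 0, -0.008, 0, 0, 0, 0.35, 0, 0, 0.2, 0, 0, 0, 0.35, 0, 0, 0.5, 0, 0, 0, 0.35, 0, 0, 0.83, 0, 0, 0, 0.35, 0, 0, 0.83, 0, 0, 0, 0.35, 0, 0, 0.83, 0, 0, 0, 0.35]'

```text
time_s: 34.4
tool_pos: [522.2, -55.3, 180.7]
tcp_rot: [[-0.025, 1.0, 0.003], [1.0, 0.025, -0.001], [-0.001, 0.003, -1.0]]
force: [-0.1, 0.2, -1.0]
width: 60.9
finger_force: 0.0
```

apply_moves --commands '[-1, -0.5, 0, 0, 0, 0, 0.35, -1, -0.5, 0, 0, 0, 0, 0.35, -1, -0.5, 0, 0, 0, 0, 0.35, -1, -0.5, 0, 0, 0, 0, 0.35, -1, -0.5, 0, 0, 0, 0, 0.35, -1, -0.5, 0, 0, 0, 0, 0.35]'

```text
time_s: 35.0
tool_pos: [371.1, -129.7, 178.3]
tcp_rot: [[-0.024, 1.0, -0.001], [1.0, 0.024, 0.001], [0.001, -0.001, -1.0]]
force: [0.2, 0.2, -0.5]
width: 60.8
finger_force: 0.0
```

apply_moves --commands '[0, -1, 0, 0, 0, 0, 0.35, 0, -1, 0, 0, 0, 0, 0.35, 0, -1, 0, 0, 0, 0, 0.35, 0, -1, 0, 0, 0, 0, 0.35, 0, -1, 0, 0, 0, 0, 0.35]'

```text
time_s: 35.5
tool_pos: [371.9, -279.8, 178.3]
tcp_rot: [[-0.024, 1.0, -0.002], [1.0, 0.024, 0.003], [0.003, -0.002, -1.0]]
force: [0.5, 0.7, -0.3]
width: 61.0
finger_force: 0.0
```

```bash
python3 - <<'E'
from h import *
s=shot('side','s6.png');t=shot('top','t6.png');jars(t,76)
a=cv2.imread('pics/t6.png')
z=lambda a,k:cv2.resize(a,None,fx=k,fy=k,interpolation=cv2.INTER_CUBIC)
A=z(a[160:260,150:250],4);B=z(a[130:230,270:370],4)
cv2.imwrite('pics/t6b.png',np.hstack([A,B]))
# dome: ears (low-saturation grey) and black handle
g=cv2.cvtColor(t['pixels'],cv2.COLOR_RGB2GRAY)
m=(g[165:260,155:255]<45).astype(np.uint8);n,l,st,ce=cv2.connectedComponentsWithStats(m)
for i in range(1,n):
    if st[i][4]>30:
        pts=np.argwhere(l==i)[:,::-1].astype(np.float32)+[155,165];print(ce[i]+[155,165],st[i],cv2.minAreaRect(pts.astype(np.float32)))
E
```

```text
jar? (np.float64(376.5), np.float64(149.5)) [372, 134, 10, 32, 207] [ 656.9 -181.7   76. ]
jar? (np.float64(311.0), np.float64(169.0)) [305, 163, 13, 13, 133] [603.4  10.5  76. ]
jar? (np.float64(334.0), np.float64(170.5)) [328, 163, 13, 16, 155] [597.6 -56.1  76. ]
jar? (np.float64(310.0), np.float64(185.5)) [304, 179, 13, 14, 136] [555.3  14.3  76. ]
jar? (np.float64(334.0), np.float64(196.0)) [328, 190, 13, 13, 135] [523.3 -54.2  76. ]
[198.45757576 209.98484848] [ 35  32  19  27 330] ((198.94593811035156, 210.32432556152344), (17.755090713500977, 25.646244049072266), 9.462322235107422)
```

View pics/t6b.png

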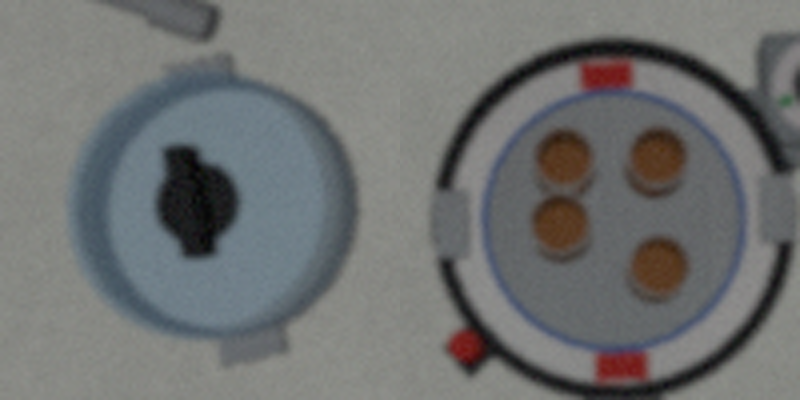

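All four jars stand inside the blue circle. In the crop the dome's ears are at (200,60) and (255,358), and its handle runs from (181,150) to (199,255). Now to compute the dome pose.

```bash
python3 - <<'E'
from h import *
t=shot('top');s=shot('side')
f=lambda x,y:(150+(x+.5)/4-.5,160+(y+.5)/4-.5)
a=ray(t,*f(199,60),12);b=ray(t,*f(255,359),12);print(a,b,np.linalg.norm(a-b),(a+b)/2,np.degrees(np.arctan2(*(a-b)[1::-1])))
# glass outline: bluish mask -> rim circle
h=cv2.cvtColor(t['pixels'],cv2.COLOR_RGB2HSV);m=cv2.inRange(h[160:260,150:250],(90,40,60),(120,255,255))
pts=cv2.convexHull(np.argwhere(m)[:,::-1].astype(np.int32)).reshape(-1,2)+[150,160]
print('bbox',pts.min(0),pts.max(0))
# side: handle black
g=cv2.cvtColor(s['pixels'],cv2.COLOR_RGB2GRAY);mm=(g[240:320,200:310]<45).astype(np.uint8);n,l,st,ce=cv2.connectedComponentsWithStats(mm)
for i in range(1,n):
    if st[i][4]>50: print('side handle',st[i]+[200,240,0,0,0],ce[i]+[200,240])
c=(a+b)/2
for dz in(75,110):
  for L in(-40,0,40):
    u=(a-b)/np.linalg.norm(a-b);p=c+u*L;p[2]=dz;print(dz,L,proj(t,p).round(1),proj(s,p).round(1))
E
```

```text
[603.92283503 353.41106096  12.        ] [376.19912118 309.15938859  12.        ] 231.98340534557852 [490.0609781  331.28522478  12.        ] 10.996767360991646
bbox [168 178] [236 244]
side handle [231 266  37  29 725] [248.74482759 280.48551724]
75 -40 [202.5 224.2] [268.5 288.8]
75 0 [199.9 210.5] [251.5 283.3]
75 40 [197.4 196.9] [235.1 278. ]
110 -40 [198.7 223.9] [267.5 276.2]
110 0 [196.  209.8] [250.2 270.9]
110 40 [193.5 195.8] [233.4 265.6]
```

Dome centre is (490, 331), yaw 11.0°. The ear span and handle ends check out in both views. Moving to it.

apply_moves --commands '[0.5, 1, 0, 0, 0, -0.893, 0.5, 0.5, 1, 0, 0, 0, -0.893, 0.5, 0.5, 1, 0, 0, 0, -0.893, 0.5, 0.5, 1, 0, 0, 0, -0.893, 0.5, 0.5, 1, 0, 0, 0, -0.893, 0.5, 0.5, 1, 0, 0, 0, -0.893, 0.5, 0.5, 1, 0, 0, 0, -0.893, 0.5, 0.5, 1, 0, 0, 0, -0.893, 0.5, 0.5, 1, 0, 0, 0, -0.893, 0.5, 0.5, 1, 0, 0, 0, -0.893, 0.5, 0.5, 1, 0, 0, 0, -0.893, 0.5, 0.5, 1, 0, 0, 0, -0.893, 0.5]'

```text
time_s: 36.9
tool_pos: [446.4, -129.3, 179.6]
tcp_rot: [[0.981, 0.195, 0.0], [0.195, -0.981, -0.0], [0.0, 0.0, -1.0]]
force: [-0.2, 0.5, 0.0]
width: 47.1
finger_force: 0.0
```

apply_moves --commands '[0.29, 1, 0, 0, 0, 0, 0.5, 0.29, 1, 0, 0, 0, 0, 0.5, 0.29, 1, 0, 0, 0, 0, 0.5, 0.29, 1, 0, 0, 0, 0, 0.5, 0.29, 1, 0, 0, 0, 0, 0.5]'

```text
time_s: 37.4
tool_pos: [489.9, 21.3, 179.4]
tcp_rot: [[0.981, 0.196, -0.0], [0.196, -0.981, -0.0], [-0.0, 0.0, -1.0]]
force: [0.1, 0.6, 0.6]
width: 46.9
finger_force: 0.0
```

apply_moves --commands '[0, 1, 0, 0, 0, 0, 0.5, 0, 1, 0, 0, 0, 0, 0.5, 0, 1, 0, 0, 0, 0, 0.5, 0, 1, 0, 0, 0, 0, 0.5, 0, 1, 0, 0, 0, 0, 0.5]'

```text
time_s: 37.9
tool_pos: [489.9, 169.4, 179.4]
tcp_rot: [[0.981, 0.193, -0.0], [0.193, -0.981, -0.001], [-0.0, 0.001, -1.0]]
force: [-0.1, -0.5, -0.0]
width: 46.9
finger_force: 0.0
```

apply_moves --commands '[0, 1, 0, 0, 0, 0, 0.5, 0, 1, 0, 0, 0, 0, 0.5, 0, 1, 0, 0, 0, 0, 0.5, 0, 1, 0, 0, 0, 0, 0.5, 0, 1, 0, 0, 0, 0, 0.5]'

```text
time_s: 38.4
tool_pos: [490.6, 318.4, 179.2]
tcp_rot: [[0.982, 0.191, -0.0], [0.191, -0.982, -0.001], [-0.001, 0.001, -1.0]]
force: [-0.1, -0.2, 1.0]
width: 47.0
finger_force: 0.0
```

apply_moves --commands '[0, 0.075, 0, 0, 0, 0, 0.5, 0, 0.075, -0.2, 0, 0, 0, 0.5, 0, 0.075, -0.35, 0, 0, 0, 0.5, 0, 0.075, -0.35, 0, 0, 0, 0.5, 0, 0.075, -0.35, 0, 0, 0, 0.5, 0, 0.075, -0.35, 0, 0, 0, 0.5]'

```text
time_s: 39.0
tool_pos: [491.2, 331.1, 128.8]
tcp_rot: [[0.982, 0.19, 0.003], [0.19, -0.982, 0.001], [0.003, -0.001, -1.0]]
force: [-0.4, -0.1, 0.3]
width: 47.0
finger_force: 0.0
```

```bash
python3 - <<'E'
from h import *
o=r.observe();R=o['tcp_rot'];print(o['tool_pos'],np.degrees(np.arctan2(R[1,0],R[0,0])),o['qpos'].round(1))
s=shot('side','s7.png')
cv2.imwrite('pics/s7b.png',cv2.resize(cv2.imread('pics/s7.png')[190:360,170:340],None,fx=3,fy=3,interpolation=cv2.INTER_CUBIC))
E
```

```text
[491.2412443  331.06079836 128.80389263] 10.9732250321378 [ 23.    9.9 100.8  -0.   69.1 102. ]
```

View pics/s7b.png

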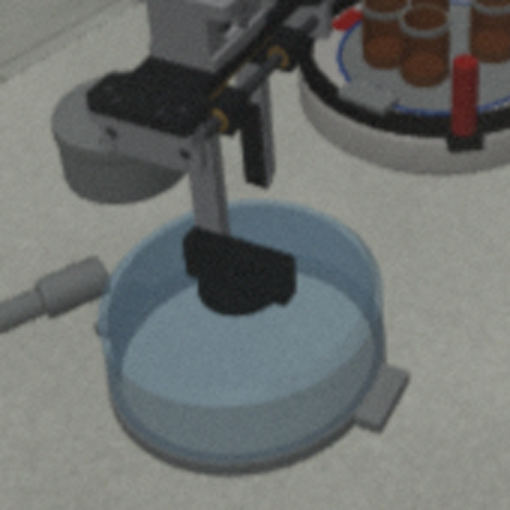

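```bash
python3 - <<'E'
from h import *
s=shot('side')
for w in(-24,-36,24,36):
  for z in(131,143): print(w,z,proj(s,[491.2+.19*w,331.1-.98*w,z]).round(1))
E
```

```text
-24 131 [242.7 270.4]
-24 143 [242.1 265.8]
-36 131 [239.4 274.3]
-36 143 [238.8 269.7]
24 131 [255.1 255.6]
24 143 [254.6 251.1]
36 131 [258.  252.1]
36 143 [257.6 247.7]
```

Both fingertips fall where predicted, at (240,268) and (256,252), straddling the handle. Descending and gripping.

apply_moves --commands '[0, 0, -0.1, 0, 0, 0, 0.5, 0, 0, -0.2, 0, 0, 0, 0.5, 0, 0, -0.28, 0, 0, 0, 0.5, 0, 0, -0.327, 0, 0, 0, 0.5, 0, 0, -0.327, 0, 0, 0, 0.5, 0, 0, -0.327, 0, 0, 0, 0.9, 0, 0, -0.327, 0, 0, 0, 0.9, 0, 0, -0.327, 0, 0, 0, 0.9, 0, 0, -0.327, 0, 0, 0, 0.9, 0, 0, -0.327, 0, 0, 0, 0.9]' --newtons 35

```text
time_s: 40.1
tool_pos: [490.3, 331.8, 78.6]
tcp_rot: [[0.981, 0.191, 0.001], [0.191, -0.981, 0.001], [0.001, -0.001, -1.0]]
force: [0.8, 1.8, 1.3]
width: 18.0
finger_force: 35.0
```

apply_moves --commands '[0, 0, 0.15, 0, 0, 0, 0.9, 0, 0, 0.4, 0, 0, 0, 0.9, 0, 0, 0.7, 0, 0, 0, 0.9, 0, 0, 1, 0, 0, 0, 0.9, 0, 0, 1, 0, 0, 0, 0.9, 0, 0, 1, 0, 0, 0, 0.9]'

```text
time_s: 40.7
tool_pos: [489.8, 331.0, 227.6]
tcp_rot: [[0.982, 0.191, 0.0], [0.191, -0.982, -0.0], [0.0, 0.0, -1.0]]
force: [0.2, -0.7, -5.1]
width: 17.3
finger_force: 35.0
```

apply_moves --commands '[0.06, -0.2, 0, 0, 0, -0.104, 0.9, 0.12, -0.4, 0, 0, 0, -0.104, 0.9, 0.18, -0.6, 0, 0, 0, -0.104, 0.9, 0.24, -0.8, 0, 0, 0, -0.104, 0.9, 0.24, -1, 0, 0, 0, -0.104, 0.9, 0.24, -1, 0, 0, 0, -0.104, 0.9]'

```text
time_s: 41.3
tool_pos: [524.2, 178.0, 223.9]
tcp_rot: [[1.0, 0.025, -0.007], [0.025, -1.0, -0.002], [-0.007, 0.002, -1.0]]
force: [0.3, 0.1, -4.2]
width: 17.9
finger_force: 35.0
```

apply_moves --commands '[0.06, -0.2, 0, 0, 0, 0, 0.9, 0.12, -0.4, 0, 0, 0, 0, 0.9, 0.18, -0.6, 0, 0, 0, 0, 0.9, 0.236, -0.8, 0, 0, 0, 0, 0.9, 0.236, -1, 0, 0, 0, 0, 0.9, 0.236, -1, 0, 0, 0, 0, 0.9]'

```text
time_s: 41.9
tool_pos: [560.1, 29.1, 224.8]
tcp_rot: [[1.0, 0.026, -0.005], [0.026, -1.0, -0.0], [-0.005, 0.0, -1.0]]
force: [-0.1, 0.3, -4.6]
width: 17.7
finger_force: 35.0
```

apply_moves --commands '[0, -0.15, 0, 0, 0, 0, 0.9, 0, -0.3, 0, 0, 0, 0, 0.9, 0, -0.371, 0, 0, 0, 0, 0.9, 0, -0.371, -0.1, 0, 0, 0, 0.9, 0, -0.371, -0.3, 0, 0, 0, 0.9, 0, -0.371, -0.4, 0, 0, 0, 0.9, 0, -0.371, -0.4, 0, 0, 0, 0.9, 0, -0.371, -0.4, 0, 0, 0, 0.9, 0, -0.371, -0.4, 0, 0, 0, 0.9]'

```text
time_s: 42.8
tool_pos: [562.3, -24.3, 169.3]
tcp_rot: [[1.0, 0.03, 0.002], [0.03, -1.0, -0.0], [0.002, 0.001, -1.0]]
force: [0.6, -0.2, -3.4]
width: 17.7
finger_force: 35.0
```

```bash
python3 - <<'E'
from h import *
o=r.observe();R=o['tcp_rot'];print(o['tool_pos'],np.degrees(np.arctan2(R[1,0],R[0,0])),o['force'],o['width'])
s=shot('side','s8.png');t=shot('top','t8.png')
z=lambda a,k:cv2.resize(a,None,fx=k,fy=k,interpolation=cv2.INTER_CUBIC)
cv2.imwrite('pics/s8b.png',np.hstack([z(cv2.imread('pics/s8.png')[130:260,250:370],3.3),z(cv2.imread('pics/t8.png')[120:250,260:380],3.3)]))
c=np.array([561.35,-24.4]);u=np.array([1,.0285]);v=np.array([-.0285,1])
for L in(-117,117):
  for w in(-25,25):
    p=c+u*L+v*w;print('ear corner',L,w,'side bot/top',proj(s,[*p,90]).round(1),proj(s,[*p,102]).round(1),'top',proj(t,[*p,102]).round(1))
E
```

```text
[562.30171447 -24.25939644 169.33900117] 1.7024217515411022 [ 0.55741617 -0.18962869 -3.41628172] 17.671259736245823
ear corner -117 -25 side bot/top [358.1 201.8] [358.4 198.1] top [334.7 223.1]
ear corner -117 25 side bot/top [349.6 210.4] [349.8 206.7] top [316.8 224. ]
ear corner 117 -25 side bot/top [288.  178.7] [287.9 175.2] top [330.1 140.9]
ear corner 117 25 side bot/top [278.  185.8] [277.8 182.3] top [312.6 141.7]
```

View pics/s8b.png

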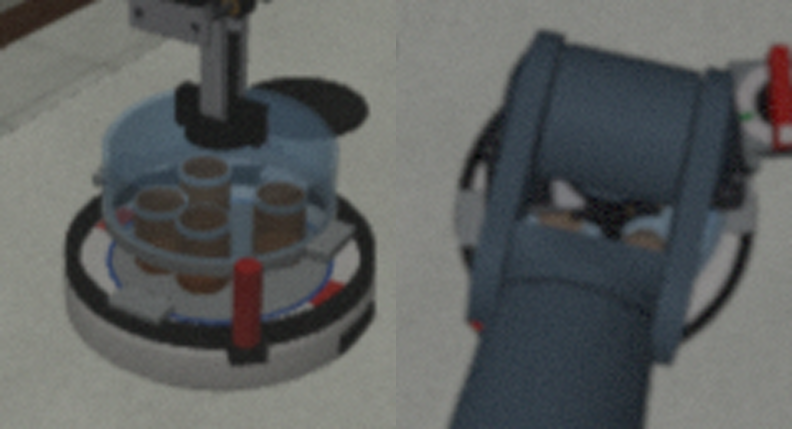

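In the side view the near ear's corners are at about (358,198) and (349,208), within 1 px of prediction. The far ear's left tip also matches. Lowering gently.

apply_moves --commands '[0, 0, -0.05, 0, 0, 0, 0.9, 0, 0, -0.1, 0, 0, 0, 0.9, 0, 0, -0.13, 0, 0, 0, 0.9, 0, 0, -0.16, 0, 0, 0, 0.9, 0, 0, -0.18, 0, 0, 0, 0.9, 0, 0, -0.2, 0, 0, 0, 0.9, 0, 0, -0.22, 0, 0, 0, 0.9, 0, 0, -0.22, 0, 0, 0, 0.9]'

```text
time_s: 43.7
tool_pos: [561.1, -24.4, 134.5]
tcp_rot: [[1.0, 0.029, -0.001], [0.029, -1.0, 0.0], [-0.001, -0.0, -1.0]]
force: [-0.3, 0.9, -4.9]
width: 17.7
finger_force: 35.0
```

Past the lugs and ring top with no contact. Down to the deck.

apply_moves --commands '[0, 0, -0.02, 0, 0, 0, 0.9, 0, 0, -0.04, 0, 0, 0, 0.9, 0, 0, -0.055, 0, 0, 0, 0.9, 0, 0, -0.065, 0, 0, 0, 0.9, 0, 0, -0.073, 0, 0, 0, 0.9, 0, 0, -0.08, 0, 0, 0, 0.9, 0, 0, -0.08, 0, 0, 0, 0.9]'

```text
time_s: 44.4
tool_pos: [561.6, -24.5, 123.7]
tcp_rot: [[1.0, 0.029, 0.001], [0.029, -1.0, -0.0], [0.001, 0.0, -1.0]]
force: [-2.6, 0.1, 1.4]
width: 17.9
finger_force: 35.0
```

Contact with the deck is confirmed (Fz went from -4.9 to +1.4 N). Releasing, then moving over the post.

apply_moves --commands '[0, 0, 0, 0, 0, 0, 0.5, 0, 0, 0, 0, 0, 0, 0.5, 0, 0, 0, 0, 0, 0, 0.5, 0, 0, 0, 0, 0, 0, 0.5, 0, 0, 0.1, 0, 0, 0, 0.5, 0, 0, 0.3, 0, 0, 0, 0.5, 0, 0, 0.6, 0, 0, 0, 0.5, 0, 0, 0.6, 0, 0, 0, 0.5]'

```text
time_s: 45.2
tool_pos: [565.5, -25.4, 221.6]
tcp_rot: [[0.999, 0.029, 0.014], [0.029, -1.0, -0.003], [0.014, 0.004, -1.0]]
force: [-0.2, -0.1, 0.2]
width: 47.1
finger_force: 0.0
```

apply_moves --commands '[-0.629, 0.707, 0, 0, 0, 0.722, 0.5, -0.629, 0.707, 0, 0, 0, 0.722, 0.5, -0.629, 0.707, 0, 0, 0, 0.722, 0.5, -0.629, 0.707, 0, 0, 0, 0.722, 0.5, -0.629, 0.707, 0, 0, 0, 0.722, 0.5, -0.629, 0.707, 0, 0, 0, 0.722, 0.5, -0.629, 0.707, 0, 0, 0, 0.722, 0.5, -0.629, 0.707, 0, 0, 0, 0.722, 0.5, -0.629, 0.707, 0, 0, 0, 0.722, 0.5, -0.629, 0.707, 0, 0, 0, 0.722, 0.5]'

```text
time_s: 46.2
tool_pos: [467.1, 81.6, 213.4]
tcp_rot: [[0.398, 0.917, 0.001], [0.917, -0.398, -0.0], [0.0, 0.001, -1.0]]
force: [-0.8, -0.3, -0.3]
width: 47.0
finger_force: 0.0
```

apply_moves --commands '[0, 0, 0, 0, 0, 0.722, 0.5, 0, 0, 0, 0, 0, 0.722, 0.5, 0, 0, 0, 0, 0, 0.722, 0.5, 0, 0, 0, 0, 0, 0.722, 0.5, 0, 0, 0, 0, 0, 0.722, 0.5, 0, 0, 0, 0, 0, 0.722, 0.5, 0, 0, 0, 0, 0, 0.722, 0.5, 0, 0, 0, 0, 0, 0.722, 0.5, 0, 0, 0, 0, 0, 0.722, 0.5, 0, 0, 0, 0, 0, 0.722, 0.5]'

```text
time_s: 47.2
tool_pos: [467.0, 81.6, 213.1]
tcp_rot: [[-0.662, 0.749, 0.0], [0.749, 0.662, 0.0], [-0.0, 0.0, -1.0]]
force: [0.1, -0.3, 0.5]
width: 46.8
finger_force: 0.0
```

```bash
python3 - <<'E'
from h import *
o=r.observe();R=o['tcp_rot'];print(o['tool_pos'],np.degrees(np.arctan2(R[1,0],R[0,0])),o['force'],o['width'],o['qpos'].round(1))
s=shot('side','s9.png')
for b in blobs(s,(170,120,80),(8,255,255),20): print('red',b[:2])
# dome check: steel/glass outline & handle dark
g=cv2.cvtColor(s['pixels'],cv2.COLOR_RGB2GRAY);mm=(g[140:200,285:360]<45).astype(np.uint8);n,l,st,ce=cv2.connectedComponentsWithStats(mm)
for i in range(1,n):
    if st[i][4]>50: print('dark',st[i]+[285,140,0,0,0],ce[i]+[285,140])
for z in(120,155):
  for L in(-40,40): print(z,L,proj(s,[561.35+L,-24.4+L*.0285,z]).round(1))
E
```

```text
[467.04247565  81.58782342 213.08512305] 131.48111935817843 [ 0.06488403 -0.2706151   0.53536138] 46.79527793439487 [ -3.8 -11.5 112.9   0.   78.6 -45.3]
red ([322.3, 165.7], [318, 163, 12, 6, 31])
red ([324.5, 210.4], [321, 208, 8, 6, 31])
dark [322 148  17  27 207] [332.04347826 161.46859903]
dark [343 154  17  18 227] [350.23788546 162.94273128]
dark [304 163  27  28 420] [316.07619048 180.31666667]
dark [351 190   9  10  54] [354.7962963  194.81481481]
120 -40 [329.5 188.4]
120 40 [304.9 180.5]
155 -40 [329.8 177.2]
155 40 [304.9 169.5]
```

apply_moves --commands '[0, 0, -0.2, 0, 0, 0, 0.5, 0, 0, -0.4, 0, 0, 0, 0.5, 0, 0, -0.55, 0, 0, 0, 0.5, 0, 0, -0.7, 0, 0, 0, 0.5, 0, 0, -0.8, 0, 0, 0, 0.5, 0, 0, -0.88, 0, 0, 0, 0.5, 0, 0, -0.88, 0, 0, 0, 0.85, 0, 0, -0.88, 0, 0, 0, 0.85, 0, 0, -0.88, 0, 0, 0, 0.85, 0, 0, -0.88, 0, 0, 0, 0.85]' --newtons 15

```text
time_s: 48.25
tool_pos: [469.0, 82.5, 82.1]
tcp_rot: [[-0.664, 0.748, 0.006], [0.748, 0.664, 0.002], [-0.002, 0.006, -1.0]]
force: [5.7, 5.8, -3.3]
width: 21.5
finger_force: 15.0
```

```bash
python3 - <<'E'
import numpy as np
c=np.array([561.35,-24.4]);P=lambda a:c+142*np.array([np.cos(np.radians(a)),np.sin(np.radians(a))])
p0=np.array([466.95,81.75])
for base,o in((131.6,p0),(86.6,P(86.6))):
    print([[*( (P(base-d)-o)/150).round(3),0,0,0,round(-d/90,4),.85] for d in (7.5,15,22.5,30,37.5,45,46)])
E
```

```text
[[np.float64(0.099), np.float64(0.076), 0, 0, 0, -0.0833, 0.85], [np.float64(0.205), np.float64(0.139), 0, 0, 0, -0.1667, 0.85], [np.float64(0.32), np.float64(0.187), 0, 0, 0, -0.25, 0.85], [np.float64(0.439), np.float64(0.22), 0, 0, 0, -0.3333, 0.85], [np.float64(0.562), np.float64(0.237), 0, 0, 0, -0.4167, 0.85], [np.float64(0.685), np.float64(0.237), 0, 0, 0, -0.5, 0.85], [np.float64(0.702), np.float64(0.236), 0, 0, 0, -0.5111, 0.85]]
[[np.float64(0.123), np.float64(-0.015), 0, 0, 0, -0.0833, 0.85], [np.float64(0.243), np.float64(-0.047), 0, 0, 0, -0.1667, 0.85], [np.float64(0.357), np.float64(-0.093), 0, 0, 0, -0.25, 0.85], [np.float64(0.465), np.float64(-0.155), 0, 0, 0, -0.3333, 0.85], [np.float64(0.564), np.float64(-0.229), 0, 0, 0, -0.4167, 0.85], [np.float64(0.652), np.float64(-0.316), 0, 0, 0, -0.5, 0.85], [np.float64(0.663), np.float64(-0.329), 0, 0, 0, -0.5111, 0.85]]
```

apply_moves --commands '[0.099, 0.076, 0, 0, 0, -0.0833, 0.85, 0.205, 0.139, 0, 0, 0, -0.1667, 0.85, 0.32, 0.187, 0, 0, 0, -0.25, 0.85, 0.439, 0.22, 0, 0, 0, -0.3333, 0.85, 0.562, 0.237, 0, 0, 0, -0.4167, 0.85, 0.685, 0.237, 0, 0, 0, -0.5, 0.85, 0.685, 0.237, 0, 0, 0, -0.5, 0.85]' --newtons 20

```text
time_s: 48.95
tool_pos: [571.9, 117.7, 82.1]
tcp_rot: [[0.06, 0.998, 0.003], [0.998, -0.06, 0.001], [0.001, 0.002, -1.0]]
force: [-0.9, 3.0, 3.5]
width: 21.7
finger_force: 20.0
```

apply_moves --commands '[0.123, -0.015, 0, 0, 0, -0.0833, 0.85, 0.243, -0.047, 0, 0, 0, -0.1667, 0.85, 0.357, -0.093, 0, 0, 0, -0.25, 0.85, 0.465, -0.155, 0, 0, 0, -0.3333, 0.85, 0.564, -0.229, 0, 0, 0, -0.4167, 0.85, 0.652, -0.316, 0, 0, 0, -0.5, 0.85, 0.663, -0.329, 0, 0, 0, -0.5, 0.85, 0.663, -0.329, 0, 0, 0, -0.5, 0.85, 0.663, -0.329, 0, 0, 0, -0.5, 0.85]'

```text
time_s: 49.85
tool_pos: [668.1, 70.4, 82.0]
tcp_rot: [[0.746, 0.666, -0.001], [0.666, -0.746, 0.004], [0.002, -0.004, -1.0]]
force: [-3.0, 8.1, 4.0]
width: 21.9
finger_force: 20.0
```

The post is at 41.6°, i.e. the locked end. Releasing, rising and heading to the isolator.

apply_moves --commands '[0, 0, 0, 0, 0, 0, 0.5, 0, 0, 0, 0, 0, 0, 0.5, 0, 0, 0, 0, 0, 0, 0.5, 0, 0, 0, 0, 0, 0, 0.5, 0, 0, 0.2, 0, 0, 0, 0.5, 0, 0, 0.5, 0, 0, 0, 0.5, 0, 0, 0.8, 0, 0, 0, 0.5, 0, 0, 1, 0, 0, 0, 0.5, 0, 0, 1, 0, 0, 0, 0.5]'

```text
time_s: 50.75
tool_pos: [672.2, 67.4, 237.7]
tcp_rot: [[0.747, 0.664, 0.011], [0.665, -0.747, -0.001], [0.008, 0.008, -1.0]]
force: [0.8, 0.4, 0.4]
width: 47.1
finger_force: 0.0
```

apply_moves --commands '[-0.032, -0.831, 0, 0, 0, -0.447, 0.5, -0.032, -0.831, 0, 0, 0, -0.447, 0.5, -0.032, -0.831, 0, 0, 0, -0.447, 0.5, -0.032, -0.831, 0, 0, 0, -0.447, 0.5, -0.032, -0.831, 0, 0, 0, -0.447, 0.5, -0.032, -0.831, 0, 0, 0, -0.447, 0.5, -0.032, -0.831, 0, 0, 0, -0.447, 0.5]'

```text
time_s: 51.45
tool_pos: [663.9, -56.8, 229.6]
tcp_rot: [[1.0, 0.027, -0.002], [0.027, -1.0, 0.0], [-0.002, -0.0, -1.0]]
force: [0.1, -1.0, -0.6]
width: 47.0
finger_force: 0.0
```

apply_moves --commands '[-0.032, -0.831, 0, 0, 0, 0, 0.5, -0.032, -0.831, 0, 0, 0, 0, 0.5, -0.032, -0.831, 0, 0, 0, 0, 0.5, -0.032, -0.831, -0.3, 0, 0, 0, 0.5, -0.032, -0.831, -0.6, 0, 0, 0, 0.5, -0.032, -0.831, -0.8, 0, 0, 0, 0.5, -0.032, -0.831, -0.8, 0, 0, 0, 0.5]'

```text
time_s: 52.15
tool_pos: [655.6, -179.6, 104.3]
tcp_rot: [[1.0, 0.026, -0.011], [0.026, -1.0, 0.005], [-0.01, -0.005, -1.0]]
force: [-0.5, 0.5, -1.3]
width: 47.2
finger_force: 0.0
```

```bash
python3 - <<'E'
from h import *
o=r.observe();R=o['tcp_rot'];print(o['tool_pos'],np.degrees(np.arctan2(R[1,0],R[0,0])),o['force'],o['qpos'].round(1),o['width'])
s=shot('side','s10.png')
for b in blobs(s,(170,120,80),(8,255,255),20): print('red',b[:2])
print(proj(s,[668.5,69.9,132]),proj(s,[658.4,-181.5,85]))
E
```

```text
[ 655.62349187 -179.57807797  104.29420805] 1.508658607560001 [-0.53677989  0.54981271 -1.26959528] [-24.8  23.   87.5  -0.   70.2  63.6] 47.15577807329854
red ([316.1, 165.5], [307, 161, 23, 10, 134])
red ([264.4, 194.3], [262, 184, 6, 23, 101])
[264.79818771 183.64683936] [318.60164919 164.83723065]
```

The post stays at the locked place: its red top at (264,184) matches prediction. Gripping the handle.

apply_moves --commands '[0, 0, 0, 0, 0, 0, 0.5, 0, 0, -0.1, 0, 0, 0, 0.5, 0, 0, -0.2, 0, 0, 0, 0.5, 0, 0, -0.3, 0, 0, 0, 0.5, 0, 0, -0.36, 0, 0, 0, 0.5, 0, 0, -0.36, 0, 0, 0, 0.9, 0, 0, -0.36, 0, 0, 0, 0.9, 0, 0, -0.36, 0, 0, 0, 0.9, 0, 0, -0.36, 0, 0, 0, 0.9, 0, 0, -0.36, 0, 0, 0, 0.9]'

```text
time_s: 53.2
tool_pos: [660.2, -180.7, 57.8]
tcp_rot: [[1.0, 0.025, 0.001], [0.025, -1.0, 0.001], [0.001, -0.001, -1.0]]
force: [-0.0, 4.0, 2.1]
width: 17.9
finger_force: 20.0
```

apply_moves --commands '[0, 0, 0, 0, 0, -0.09, 0.9, 0, 0, 0, 0, 0, -0.18, 0.9, 0, 0, 0, 0, 0, -0.27, 0.9, 0, 0, 0, 0, 0, -0.36, 0.9, 0, 0, 0, 0, 0, -0.45, 0.9, 0, 0, 0, 0, 0, -0.54, 0.9, 0, 0, 0, 0, 0, -0.63, 0.9, 0, 0, 0, 0, 0, -0.72, 0.9, 0, 0, 0, 0, 0, -0.765, 0.9, 0, 0, 0, 0, 0, -0.765, 0.9, 0, 0, 0, 0, 0, -0.765, 0.9]'

```text
time_s: 54.3
tool_pos: [659.6, -181.6, 57.8]
tcp_rot: [[0.385, -0.923, -0.0], [-0.923, -0.385, -0.0], [0.0, 0.0, -1.0]]
force: [-2.8, 1.4, 5.6]
width: 17.9
finger_force: 20.0
```

apply_moves --commands '[0, 0, 0, 0, 0, 0, 0.5, 0, 0, 0, 0, 0, 0, 0.5, 0, 0, 0, 0, 0, 0, 0.5, 0, 0, 0, 0, 0, 0, 0.5, 0, 0, 0.3, 0, 0, 0, 0.5, 0, 0, 0.6, 0, 0, 0, 0.5, 0, 0, 1, 0, 0, 0, 0.5, 0, 0, 1, 0, 0, 0, 0.5, 0, 0, 1, 0, 0, 0, 0.5]'

```text
time_s: 55.2
tool_pos: [661.0, -182.2, 210.1]
tcp_rot: [[0.384, -0.923, 0.005], [-0.923, -0.384, -0.002], [0.004, -0.004, -1.0]]
force: [-0.3, -0.4, -0.0]
width: 46.9
finger_force: 0.0
```

apply_moves --commands '[-1, -1, 0, 0, 0, 0, 0.5, -1, -1, 0, 0, 0, 0, 0.5, -1, -1, 0, 0, 0, 0, 0.5, -1, -1, 0, 0, 0, 0, 0.5, -1, -1, 0, 0, 0, 0, 0.5, -1, -1, 0, 0, 0, 0, 0.5]'

```text
time_s: 55.8
tool_pos: [507.8, -331.8, 204.5]
tcp_rot: [[0.381, -0.925, -0.003], [-0.925, -0.381, 0.003], [-0.004, 0.001, -1.0]]
force: [0.1, 0.5, 0.5]
width: 47.2
finger_force: 0.0
```

apply_moves --commands '[-1, -1, 0, 0, 0, 0, 0.5, -1, -1, 0, 0, 0, 0, 0.5, -1, -1, 0, 0, 0, 0, 0.5, -1, -1, 0, 0, 0, 0, 0.5, -1, -1, 0, 0, 0, 0, 0.5, -1, -1, 0, 0, 0, 0, 0.5, -1, -1, 0, 0, 0, 0, 0.5]'

```text
time_s: 56.5
tool_pos: [361.1, -480.0, 206.1]
tcp_rot: [[0.385, -0.923, 0.0], [-0.923, -0.385, 0.002], [-0.002, -0.001, -1.0]]
force: [-0.2, 0.6, 0.1]
width: 47.2
finger_force: 0.0
```

```bash
python3 - <<'E'
from h import *
o=r.observe();print(o['tool_pos'],o['force'],o['time_s'])
s=shot('side','s11.png');t=shot('top','t11.png')
z=lambda a,k:cv2.resize(a,None,fx=k,fy=k,interpolation=cv2.INTER_CUBIC)
cv2.imwrite('pics/f.png',np.hstack([z(cv2.imread('pics/s11.png')[130:260,250:370],3.3),z(cv2.imread('pics/t11.png')[110:240,275:395],3.3)]))
for b in blobs(t,(170,120,80),(8,255,255),20): print('red',b[:2])
E
```

```text
[ 361.0965447  -480.00718386  206.13168901] [-0.21093177  0.60572739  0.09472556] 56.5
red ([288.8, 144.1], [286, 141, 7, 7, 33])
red ([379.4, 147.3], [369, 141, 22, 14, 135])
```

View pics/f.png

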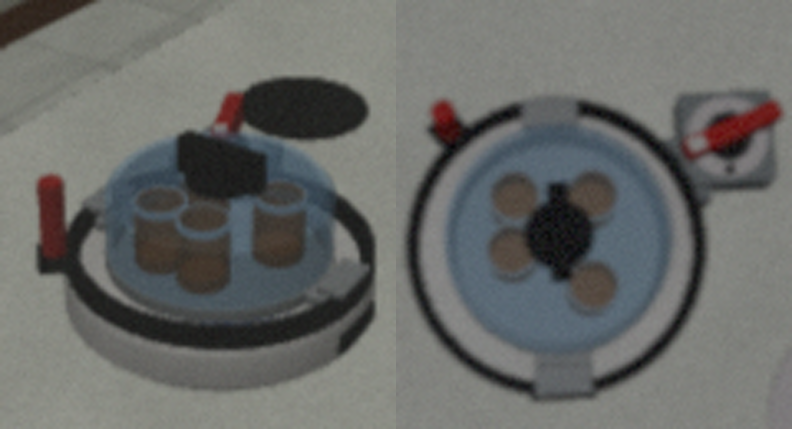

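The dome is seated with all four jars upright under it. The lugs lie over the ears, and the post at (289,144) is at the locked end. The isolator at (379,147) is back exactly where it started (on), and the arm is clear. Handing in.

```bash
python3 - <<'E'
from h import *
t=shot('top');p=ray(t,288.8,143.7,132);d=p[:2]-[561.35,-24.4];print(p,np.degrees(np.arctan2(d[1],d[0]))-1.6,np.linalg.norm(d))
print(r.close_job())
E
```

```text
[666.25471177  69.86014778 132.        ] 40.340680822167364 141.03181914739503
the job is handed in; nothing more can be done
None
```

The job is handed in at about 56.5 s of robot time: the final pictures show four jars upright under the seated dome, the ring locked (post at about 40.3° against 40° nominal) and the isolator back on, but the hand-in gave no verdict.

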